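Clear the spacer and make up one stack of notebooks, labels up

ROBOT

A 6-joint arm with a two-finger parallel gripper is mounted at the origin on the work surface. World frame = base frame: x ahead of the robot, y to its left, z up, the work surface at z = 0. Lengths are in mm, angles in rad, forces in N, time in s.
With the tool pointing down it reaches from about 275 to 750 mm from the base axis. Payload 10.2 kg.
Tool frame: the origin (TCP) lies at the very end of the fingers, on their centre line; the grasp point (between the pads) lies 19 mm behind it (ctrl.hold_point_z is the distance from the TCP to the grasp point, in mm); z points along the fingers, y is the direction in which the jaws open and shut (so a half turn about z gives the same grasp; the last joint's range is limited). The gripper opens to 85 mm and grips with 20 to 120 N. Pads are 22 mm wide; open, the fingers measure 114 mm over their backs; the gripper's body (76 mm by 85 mm) begins 54 mm behind the grasp point. The pads swing forward as they close: fully open they stand 13 mm farther back than shut.
Start: joints at [-1.554, 0.313, 1.498, -0, 1.331, -0.223], TCP at [124.678, -509.987, 231.294] pointing down, gripper open.
Joint ranges: [-2.94, 2.94], [-0.97, 2.17], [0.19, 2.56], [-1.23, 4.37], [0.02, 3.11], [-2.88, 2.88]. Speed limits (rad/s): [2.39, 2.39, 3.01, 3.14, 3.14, 3.14].

INTERFACE

Orientations are given as a unit quaternion [w, x, y, z].
In Python, from rig import readout, cams, workorder, spotter, ctrl gives the robot as it stands.
- The arm moves only by the tool step_arm, never from a script. Its argument "plan" is text: rows parted by semicolons, each of 5 numbers parted by spaces: the shift along the tool's x, y, z in cm, then the turn about the tool's z in degrees, then the opening in per cent of the stroke, from 0 (shut) to 100 (fully open). In form: x y z twist gripper; .... A call has 1 to 10 rows; each row is the pose to reach, as a shift and turn from the pose commanded when the call began, along the tool's axes at that moment; what a row does not reach only later rows make up. A row lasts 1/10 s, in which the tool goes at most 50 mm and 8.59 degrees, less where a joint would pass 70% of its speed; a pose out of reach is approached as far as the arm can. A call with a gripper value outside its range is refused whole. The fingers move at their own pace and stop on an object; "grip_force" is the grip in N (left out, the last holds). Time passes only in rows, so rows that repeat a pose let the fingers close. It gives the time, the measured TCP pose, the force and the opening at its end, in the units of the state.
- readout.sense(): the state, without advancing time (a new reading comes with each control period).
- cams.capture(name): name is "scene" or "top"; returns (picture, depth): 480x640x3 uint8, red, green, blue; 480x640 float32, mm along the optical axis (not along the pixel's ray), 0 where there is no reading.
- cams.camera_info(name): a dict with "vfov" (degrees; the focal length in pixels is half the picture's height over the tangent of half this angle, whatever the lens; pixels are square), "cx", "cy" (the principal point, pixels), "rvec" (rotation vector, rad) and "tvec" (3), from world to camera coordinates, as OpenCV has them. Camera axes: x right, y down, z forward; pixel columns grow to the right and rows downward; lengths in mm; the calibration is good to about 2 mm. A picture is of the moment at which its call begins. camera_info takes no time and is no camera call.
- workorder.finish_job(): hands the job in, once; it reports no verdict.
Trained networks look in the newest picture that a camera, given by its name, has taken for a name from the list of things; names that differ only in an ending like _2 or _b are one class to them, and where a whole thing is asked for, a point or a joint stands for the part that bears it (a point fixed in the world has none). Each returns a list of dicts, best first, with "conf" (0 to 1); they miss things now and then, are a little off and sometimes report something else, mostly with a low value. They report only what shows in the picture. A call takes as long as a camera call. They do not tell look-alikes from the thing itself.
- spotter.regions_of(camera, target): "pixels" (480x640 bool, what is visible of it) and "extent" ([centre column, centre row, width, height] in pixels, round what is visible of it).
The state is a dict: "time_s": time; "joints": joint angles; "dq": joint speeds; "tau": joint torques, N m; "eef_pos": TCP position; "ee_rot": TCP orientation; "force": force on the tool from outside, world axes, zero at the start; "wrist_torque": the same for the moment, N m; "grip_width": opening from 0.0 (shut) to 1.0 (fully open).
Only numpy, scipy, OpenCV 4.12 (cv2) and the standard library are available. Lean on these libraries where they do the work, as an engineer would, in place of code of your own. Each camera call takes 0.05 s, during which the arm holds its last target. There are 200 camera calls.

TASK

Make up one squared stack of notebooks for the storeroom: lift the upper notebooks off the stack, take out the wooden board left in its middle and lay it flat in the black tray, and put the lifted notebooks back on the bottom one, which stays at the bottom. Add every loose notebook from the desk, first turning over any that lies label-down (the upright metal fence is there to tip it up and over against), so that all notebooks end label up, squared with the bottom one, any order above it and either way round. Do not disturb the mug or the mouse.

Things in the scene. Friction and masses are not known exactly. Their poses are not given: they have to be found in the camera images.
- book_a_mid (a point): hardback pocket notebook, 105 x 62 x 12 mm, 0.06 to 0.13 kg, plain dark blue cloth covers, all six alike; a white paper label on the middle of the front cover only. Point at its very centre; x along its 105 mm length, y along its 62 mm width, z out of the front (labelled) cover. Starts as the bottom of the stack, front up.
- book_b_mid (a point): hardback pocket notebook, 105 x 62 x 12 mm, 0.06 to 0.13 kg, plain dark blue cloth covers, all six alike; a white paper label on the middle of the front cover only. Point at its very centre; x along its 105 mm length, y along its 62 mm width, z out of the front (labelled) cover. Starts in the stack, directly on the wooden board, front up.
- book_c_mid (a point): hardback pocket notebook, 105 x 62 x 12 mm, 0.06 to 0.13 kg, plain dark blue cloth covers, all six alike; a white paper label on the middle of the front cover only. Point at its very centre; x along its 105 mm length, y along its 62 mm width, z out of the front (labelled) cover. Starts as the top of the stack, front up.
- book_d_mid (a point): hardback pocket notebook, 105 x 62 x 12 mm, 0.06 to 0.13 kg, plain dark blue cloth covers, all six alike; a white paper label on the middle of the front cover only. Point at its very centre; x along its 105 mm length, y along its 62 mm width, z out of the front (labelled) cover. Starts alone on the desk, front down (no label to be seen). May be absent.
- book_e_mid (a point): hardback pocket notebook, 105 x 62 x 12 mm, 0.06 to 0.13 kg, plain dark blue cloth covers, all six alike; a white paper label on the middle of the front cover only. Point at its very centre; x along its 105 mm length, y along its 62 mm width, z out of the front (labelled) cover. Starts alone on the desk, front down (no label to be seen). May be absent.
- book_f_mid (a point): hardback pocket notebook, 105 x 62 x 12 mm, 0.06 to 0.13 kg, plain dark blue cloth covers, all six alike; a white paper label on the middle of the front cover only. Point at its very centre; x along its 105 mm length, y along its 62 mm width, z out of the front (labelled) cover. Starts alone on the desk, front up. May be absent.
- board_mid (a point): bare plywood board, 130 x 68 x 8 mm, about 0.06 kg, longer and wider than the notebooks, starting in the stack between the bottom notebook and the two above. Point at its very centre; x along its 130 mm length, y along its 68 mm width, z through its thickness. Either face may be up.
- fence: upright aluminium fence plate with dark end strips, fixed on the desk: 120 mm long, 10 mm thick, 100 mm high, square top edges, desk free on both sides of it; firm enough to push on. Origin at the middle of its underside; x along its length, y across its thickness (faces at y = +5 and -5 mm), z up.
- tray: shallow open black plastic tray fixed on the desk, 190 x 150 mm outside, 30 mm high, walls and floor 4 mm thick. Origin at the middle of its underside; x along its 190 mm side, y along its 150 mm side, z up.
- mug: white mug, 76 mm across, 90 mm high, standing aside; leave alone. Origin at the centre of its underside.
- mouse: black computer mouse, 110 x 60 x 24 mm; leave alone. Origin at the centre of its underside.
Mind the look-alikes: they are no part of the job. Leave any green or yellow look-alike of the part that bears board_mid alone.

How it is judged (in metres and radians):
At the end, for the whole second after the job is handed in: Every notebook present lies flat, label up (0.12 rad), centred within 15 mm of the bottom one and parallel to it within 0.2 rad, either way round; the bottom one is on the desk; the board is flat on the tray floor, its centre within 70 mm of the tray's and under 16 mm above its underside (angle between each of book_a_mid, book_b_mid, book_c_mid, book_d_mid, book_e_mid, book_f_mid's own z axis and vertical below 0.12 rad and horizontal distance between each of book_b_mid, book_c_mid, book_d_mid, book_e_mid, book_f_mid and book_a_mid below 0.015 m and angle between the x axis of each of book_b_mid, book_c_mid, book_d_mid, book_e_mid, book_f_mid and the x axis of book_a_mid, either way round below 0.2 rad and height (world z) of book_a_mid below 0.012 m and horizontal distance between board_mid and tray below 0.07 m and z of board_mid in the frame of tray below 0.016 m and angle between the z axis of board_mid and the z axis of tray, either way round below 0.12 rad); the robot touches nothing.
It fails at once if the mug is moved more than 30 mm (distance of mug from where it was at the start of the episode above 0.03 m).
It fails at once if the mouse is moved more than 30 mm (distance of mouse from where it was at the start of the episode above 0.03 m).
Of book_d, book_e, book_f only 2 to 3 are there at a start; the rules pass over those that are not, and their reading is None.
At some moment in a run one of book_d, book_e, book_f may be knocked a few centimetres aside while the robot is not near it.
Once in a run the grip may slacken for a moment while it holds something.
It also fails if it takes over 210 s, if anything falls off the work surface, if the arm or the gripper's body presses on something with over 40 N, if the wrist force passes 120 N, or if a joint passes its speed limit or range.

## Working session

There is one attempt and no reset: what is moved stays moved. The work goes in short steps, Python scripts to look and compute and a tool call to move; the robot and the scene stay as the last step left them, time stands still between calls to the robot, and variables do not carry over. Pictures are saved under pics/ and viewed, about 12 in all and at most 16, crops included, and the job is handed in when it is done.

Besides the shell and the picture viewer there is one more tool, called as name(argument=value, ...) on one line, values as JSON. step_arm: Moves the arm, as the interface text tells. Its arguments: {"type":"object","properties":{"plan":{"type":"string"},"grip_force":{"type":"number"}},"required":["plan"]}

```bash
ls; mkdir -p pics
cat > h.py <<'E'
import numpy as np, cv2
from scipy.spatial.transform import Rotation as R
from rig import readout, cams, workorder, spotter, ctrl
def cam(n):
    i=cams.camera_info(n); f=240/np.tan(np.radians(i["vfov"])/2)
    return f,i["cx"],i["cy"],R.from_rotvec(np.ravel(i["rvec"])).as_matrix(),np.ravel(i["tvec"])
def cloud(n,d):
    f,cx,cy,M,t=cam(n); v,u=np.mgrid[:480,:640]
    p=np.stack([(u-cx)/f*d,(v-cy)/f*d,d],-1)
    return (p-t)@M
def proj(n,P):
    f,cx,cy,M,t=cam(n); q=np.asarray(P)@M.T+t
    return np.stack([f*q[...,0]/q[...,2]+cx,f*q[...,1]/q[...,2]+cy],-1)
def save(name,img): cv2.imwrite("pics/"+name,img[...,::-1])
def state():
    s=readout.sense(); print({k:np.round(s[k],3) for k in("time_s","joints","eef_pos","ee_rot","force","grip_width")}); return s
E
python3 - <<'E'
from h import *
print(ctrl.hold_point_z)
state()
for n in("scene","top"):
    im,d=cams.capture(n); save(n+"0.png",im); np.savez(n+"0.npz",im=im,d=d)
    f,cx,cy,M,t=cam(n); print(n,f,cx,cy,-M.T@t)
    P=cloud(n,d)
    for t in("book_a_mid","board_mid","fence","tray","mug","mouse"):
        for r in spotter.regions_of(n,t):
            m=r["pixels"]&(d>0)
            if m.sum(): print(n,t,round(r["conf"],2),np.round(r["extent"]),np.round(np.median(P[m],0)),np.round(np.percentile(P[m][:,2],95)))
E
```

```text
pics
18.700000000000003
{'time_s': np.float64(0.0), 'joints': array([-1.554,  0.313,  1.498, -0.   ,  1.331, -0.223]), 'eef_pos': array([ 124.673, -509.712,  230.723]), 'ee_rot': array([-0.001,  0.993,  0.12 ,  0.   ]), 'force': array([ 0.554,  0.112, -0.129]), 'grip_width': np.float64(0.998)}
scene 469.7093383190607 318.6268856771581 239.84909806837445 [1168.156412   1054.78444518  913.22519237]
scene book_a_mid 0.61 [382. 289.  -3.   1.] [411. 359.   5.] 7.0
scene board_mid 0.91 [404. 323.  40.  39.] [472. 492.   9.] 12.0
scene board_mid 0.67 [368. 288.  48.  13.] [487. 339.  20.] 23.0
scene board_mid 0.64 [403. 258.  48.  21.] [259. 295.   9.] 13.0
scene board_mid 0.57 [435. 379.  59.  44.] [540. 655.   9.] 12.0
scene fence 0.82 [299. 230.  34.  42.] [458.  13.  56.] 100.0
scene fence 0.6 [187. 218.  30.  21.] [ 691. -329.   23.] 28.0
scene tray 0.72 [250. 199.  63.  37.] [ 456. -333.    9.] 30.0
scene tray 0.27 [315. 332.  38.  46.] [698. 408.  58.] 91.0
scene mug 0.77 [316. 334.  39.  50.] [697. 407.  56.] 91.0
scene mouse 0.86 [187. 217.  33.  17.] [ 691. -328.   23.] 28.0
top 450.22943508652213 318.47732294337084 242.6641567783655 [ 403.31575989  136.59748809 1182.52830211]
top book_a_mid 0.26 [304. 175.  22.  39.] [668. 173.  12.] 16.0
top board_mid 0.67 [255. 334.  53.  42.] [258. 286.   8.] 12.0
top board_mid 0.65 [121. 225.  31.  52.] [536. 648.   8.] 12.0
top board_mid 0.63 [245. 263.  38.  54.] [484. 309.  21.] 26.0
top board_mid 0.6 [185. 251.  55.  46.] [469. 481.   8.] 12.0
top fence 0.8 [370. 255.  11.  51.] [457.  10.  97.] 103.0
top tray 0.79 [495. 257.  62.  71.] [ 461. -330.    5.] 30.0
top mug 0.74 [218. 164.  40.  47.] [700. 399.  41.] 91.0
top mug 0.37 [436. 181.  29.  45.] [ 654. -175.   13.] 16.0
top mouse 0.75 [499. 171.  28.  37.] [ 683. -344.   24.] 28.0
```

Run:
```python
import cv2
a=cv2.imread("pics/top0.png")[130:380,80:560]; cv2.imwrite("pics/a.png",cv2.resize(a,(800,417)))
b=cv2.imread("pics/scene0.png")[170:410,150:480]; cv2.imwrite("pics/b.png",cv2.resize(b,(800,582)))
```

```text
(no output)
```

View pics/a.png

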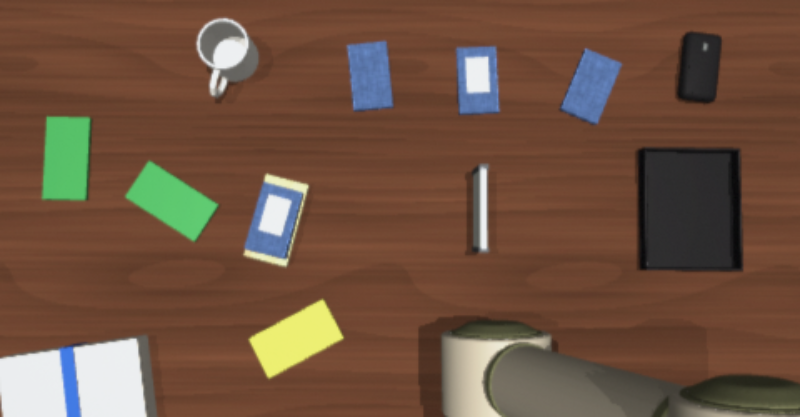

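View pics/b.png

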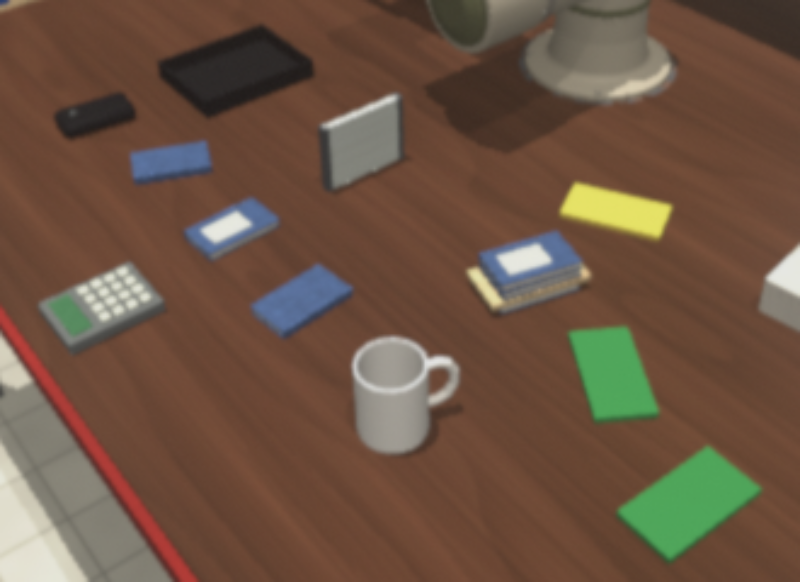

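Top crop: the stack is at (275,220), label-down books are at (370,75) and (590,87), and the label-up book is at (478,80). The fence is at (480,208) and the tray at (690,208). The green and yellow slabs and the calculator are decoys. The board is the pale wood piece under the stack's books. The scene crop agrees.

```bash
cat >> h.py <<'E'
def onplane(n,uv,z):
    f,cx,cy,M,t=cam(n); c=-M.T@t
    r=np.stack([(uv[...,0]-cx)/f,(uv[...,1]-cy)/f,np.ones(len(uv))],-1)@M
    return c+r*((z-c[2])/r[:,2])[:,None]
def blobs(n,im,d,kind="blue",zmin=3):
    hsv=cv2.cvtColor(im,cv2.COLOR_RGB2HSV); P=cloud(n,d)
    lo,hi={"blue":((100,70,40),(125,255,255)),"wood":((15,30,150),(28,130,255))}[kind]
    m=cv2.inRange(hsv,lo,hi)
    m=cv2.morphologyEx(m,cv2.MORPH_OPEN,np.ones((3,3),np.uint8))
    out=[]
    for c in cv2.findContours(m,cv2.RETR_EXTERNAL,cv2.CHAIN_APPROX_NONE)[0]:
        if cv2.contourArea(c)<150: continue
        k=np.zeros_like(m); cv2.drawContours(k,[c],-1,1,-1); k=k.astype(bool)&(d>0)
        z=np.percentile(P[k][:,2],60)
        v,u=np.nonzero(k); xy=onplane(n,np.stack([u,v],-1).astype(float),z)[:,:2].astype(np.float32)
        (x,y),(w,h),a=cv2.minAreaRect(xy)
        if w<h: w,h,a=h,w,a+90
        lab=(hsv[k][:,1]<50).mean()
        out.append((x,y,z,w,h,(a+90)%180-90,lab)); print(kind,np.round(out[-1],2))
    return out
def look(n="top",name=None,kinds=("blue",)):
    im,d=cams.capture(n)
    if name: save(name,im)
    return im,d,[blobs(n,im,d,k) for k in kinds]
E
python3 - <<'E'
from h import *
z=np.load("top0.npz"); im,d=z["im"],z["d"]
blobs("top",im,d); blobs("top",im,d,"wood")
P=cloud("top",d)
m=(P[...,2]>90)&(abs(P[...,0]-457)<90)&(abs(P[...,1]-10)<40)
q=onplane("top",np.argwhere(m)[:,::-1].astype(float),100)[:,:2].astype(np.float32);print("fence",cv2.minAreaRect(q))
for n in("top","scene"):
    z=np.load(n+"0.npz"); P=cloud(n,z["d"]); s=P[(abs(P[...,0]-560)<20)&(abs(P[...,1]-100)<40)]; print(n,"desk z",s[:,2].mean(),s[:,2].std())
m=(P[...,2]>90)&(abs(P[...,0]-457)<90)&(abs(P[...,1]-10)<40); print("fence scene",P[m].min(0),P[m].max(0))
z=np.load("top0.npz");P=cloud("top",z["d"]);m=(P[...,2]>24)&(P[...,2]<36)&(abs(P[...,0]-460)<130)&(abs(P[...,1]+330)<110)
print("tray",cv2.minAreaRect(P[m][:,:2].astype(np.float32)))
E
```

```text
blue [-372.86 1174.88 -628.57   96.46   26.16  -89.85    0.  ]
blue [ 99.05 597.85  51.7  303.68  20.85   8.63   0.  ]
blue [ 4.3791e+02  3.1721e+02  4.4730e+01  1.0189e+02  6.3610e+01 -1.3630e+01
  3.2000e-01]
blue [ 653.11 -174.84   13.28  106.37   62.69  -22.85    0.  ]
blue [6.6209e+02 4.5000e+00 1.3420e+01 1.0512e+02 6.2210e+01 2.6000e+00
 3.1000e-01]
blue [667.39 173.96  12.95 105.76  61.13   6.23   0.  ]
wood [ 186.55 -123.57  669.47   92.27   10.67  -89.85    1.  ]
wood [ 162.15 -250.03  609.66   30.36   13.13  -89.85    1.  ]
wood [  1.6   81.62  12.6  177.07  56.42  -1.84   1.  ]
wood [121.22  12.31 262.34 126.26  91.14   0.85   1.  ]
wood [ 2.4181e+02 -1.1914e+02  6.7601e+02  1.0306e+02  9.8320e+01  5.1000e-01
  1.0000e+00]
wood [2.3834e+02 3.6560e+01 2.6261e+02 1.0085e+02 5.8210e+01 4.0000e-02
 1.0000e+00]
wood [ 251.4  1239.31 -586.99 1110.84  236.43    3.3     0.  ]
fence ((456.9532775878906, 6.2620134353637695), (12.103571891784668, 125.4554214477539), 89.87638854980469)
top desk z 0.5847291162048535 2.2391777412284894
scene desk z 0.9588540359046911 2.1158177900517336
fence scene [392.1812728   -2.51697478  90.18627026] [520.06150419  19.31919363 104.89056415]
tray ((461.1219482421875, -325.8418273925781), (151.78948974609375, 189.9847412109375), 89.45551300048828)
```

```bash
cat >> h.py <<'E'
def pose():
    s=readout.sense(); x=R.from_quat(np.array(s["ee_rot"])[[1,2,3,0]]).as_matrix()[:,0]
    return [*s["eef_pos"],np.degrees(np.arctan2(x[1],x[0]))]
def plan(wps,start=None):
    """wps: (x,y,z,phi,grip,n extra hold rows); prints step_arm plans"""
    p=np.array(start or pose(),float); rows=[]; q=p.copy()
    for *w,g,hold in wps:
        w=np.array(w,float); n=max(1,int(np.ceil(max(np.linalg.norm(w[:3]-q[:3])/49.9,abs(w[3]-q[3])/8.5))))
        rows+=[(w,g)]*(n+hold); q=w
    for i in range(0,len(rows),10):
        a=np.radians(p[3]); X=np.array([np.cos(a),np.sin(a),0]);Y=np.array([np.sin(a),-np.cos(a),0])
        out=[]; 
        # intermediate rows: targets; the limiter interpolates
        for w,g in rows[i:i+10]:
            d=(w[:3]-p[:3])/10; r=np.round([d@X,d@Y,-d[2],p[3]-w[3]],1); out.append("%g %g %g %g %g"%(*r,g))
        print("; ".join(out)); 
        # where the limiter leaves us
        k=min(i+10,len(rows)); w,_=rows[k-1]; left=sum(1 for j in range(k,len(rows)) if rows[j][0] is w)
        if k<len(rows) and rows[k][0] is w:
            s=p.copy(); prev=s
            for ww,_ in rows[i:k]:
                dd=ww-s; f=max(np.linalg.norm(dd[:3])/50,abs(dd[3])/8.59,1); s=s+dd/f
            p=s
        else: p=w.copy()
    print("end",np.round(p,1))
E
python3 - <<'E'
from h import *
print(pose())
plan([(438,317,150,-13.6,100,1),(438,317,26,-13.6,100,1)])
E
```

```text
[np.float64(124.68869228020056), np.float64(-509.9913288735651), np.float64(231.29956317670695), np.float64(13.74123943350068)]
50.1 -72.9 8.1 27.3 100; 50.1 -72.9 8.1 27.3 100; 50.1 -72.9 8.1 27.3 100; 50.1 -72.9 8.1 27.3 100; 50.1 -72.9 8.1 27.3 100; 50.1 -72.9 8.1 27.3 100; 50.1 -72.9 8.1 27.3 100; 50.1 -72.9 8.1 27.3 100; 50.1 -72.9 8.1 27.3 100; 50.1 -72.9 8.1 27.3 100
12.6 -36.5 3.6 11.9 100; 12.6 -36.5 3.6 11.9 100; 12.6 -36.5 3.6 11.9 100; 12.6 -36.5 3.6 11.9 100; 12.6 -36.5 3.6 11.9 100; 12.6 -36.5 3.6 11.9 100; 12.6 -36.5 3.6 11.9 100; 12.6 -36.5 3.6 11.9 100; 12.6 -36.5 3.6 11.9 100; 12.6 -36.5 16 11.9 100
0 0 7.4 0 100; 0 0 7.4 0 100; 0 0 7.4 0 100
end [438.  317.   26.  -13.6]
```

step_arm(plan="50 -73 3 27 100; 50 -73 3 27 100; 50 -73 3 27 100; 50 -73 3 27 100; 50 -73 3 27 100; 50 -73 3 27 100; 50 -73 3 27 100; 50 -73 3 27 100; 50 -73 3 27 100; 50 -73 3 27 100", grip_force=40)

```text
time_s: 1.7
eef_pos: [300.7, -42.5, 214.8]
ee_rot: [0.0, 0.993, -0.116, 0.001]
force: [-0.0, -0.8, 0.3]
grip_width: 1.0
```

Run:
```python
from h import *
state();print(pose())
look()
plan([(438,317,150,-13.6,100,2),(438,317,26,-13.6,100,1)])
```

```text
{'time_s': np.float64(1.7), 'joints': array([-0.533, -0.195,  2.085,  0.   ,  1.25 ,  1.269]), 'eef_pos': array([300.676, -42.471, 214.781]), 'ee_rot': array([ 0.   ,  0.993, -0.116,  0.001]), 'force': array([-0.015, -0.827,  0.343]), 'grip_width': np.float64(1.0)}
[np.float64(300.67626807192954), np.float64(-42.470657394819995), np.float64(214.78108789155831), np.float64(-13.288492511990597)]
blue [-372.91 1174.94 -628.69   96.47   26.17  -89.85    0.  ]
blue [ 99.07 597.8   51.73 303.67  20.8    8.66   0.  ]
blue [ 4.3744e+02  3.1659e+02  4.4890e+01  1.0231e+02  6.3080e+01 -1.4840e+01
  3.2000e-01]
blue [ 653.1  -174.84   13.3   106.37   62.69  -22.85    0.  ]
blue [6.6217e+02 4.4900e+00 1.3270e+01 1.0523e+02 6.2220e+01 2.6000e+00
 3.1000e-01]
blue [667.37 173.96  13.01 105.76  61.13   6.23   0.  ]
5.5 -37.4 6.4 0.9 100; 5.5 -37.4 6.4 0.9 100; 5.5 -37.4 6.4 0.9 100; 5.5 -37.4 6.4 0.9 100; 5.5 -37.4 6.4 0.9 100; 5.5 -37.4 6.4 0.9 100; 5.5 -37.4 6.4 0.9 100; 5.5 -37.4 6.4 0.9 100; 5.5 -37.4 6.4 0.9 100; 5.5 -37.4 6.4 0.9 100
0 0 12.4 0 100; 0 0 12.4 0 100; 0 0 12.4 0 100; 0 0 12.4 0 100
end [438.  317.   26.  -13.6]
```

step_arm(plan="5.5 -37.4 6.4 0.9 100; 5.5 -37.4 6.4 0.9 100; 5.5 -37.4 6.4 0.9 100; 5.5 -37.4 6.4 0.9 100; 5.5 -37.4 6.4 0.9 100; 5.5 -37.4 6.4 0.9 100; 5.5 -37.4 6.4 0.9 100; 5.5 -37.4 6.4 0.9 100; 5.5 -37.4 6.4 0.9 100; 5.5 -37.4 6.4 0.9 100")

```text
time_s: 2.75
eef_pos: [439.6, 307.1, 150.0]
ee_rot: [0.0, 0.992, -0.123, -0.0]
force: [-0.1, 0.1, 0.3]
grip_width: 0.998
```

step_arm(plan="0 0 12.4 0 100; 0 0 12.4 0 100; 0 0 12.4 0 100; 0 0 12.4 0 100; 0 0 12.4 0 50; 0 0 12.4 0 50; 0 0 12.4 0 50; 0 0 12.4 0 50; 0 0 12.4 0 50; 0 0 12.4 0 50")

```text
time_s: 3.75
eef_pos: [442.8, 315.7, 37.4]
ee_rot: [-0.011, 0.992, -0.124, 0.006]
force: [-32.0, 38.9, 79.2]
grip_width: 0.682
```

step_arm(plan="0 0 -3 0 50; 0 0 -3 0 50; 0 0 -3 0 50")

```text
time_s: 4.05
eef_pos: [440.0, 306.1, 57.2]
ee_rot: [-0.0, 0.992, -0.124, 0.001]
force: [-0.7, -0.7, -0.8]
grip_width: 0.497
```

```bash
sed -i 's/        if cv2.contourArea(c)<150: continue/        if cv2.contourArea(c)<100: continue/; s/^        lab=/        if not(-2<z<180 and x>200 and y<450 and w<180): continue\n        lab=/' h.py
python3 - <<'E'
from h import *
state();print(pose())
im,d,_=look(kinds=("blue","wood")); t=im[200:330,180:310]
im,d=cams.capture("scene"); s=im[230:330,310:450]
save("c.png",np.hstack([cv2.resize(t,(400,400)),cv2.resize(s,(400,400))]))
E
```

```text
{'time_s': np.float64(4.05), 'joints': array([ 0.389,  0.538,  1.663, -0.   ,  0.939,  2.208]), 'eef_pos': array([439.982, 306.141,  57.184]), 'ee_rot': array([-0.   ,  0.992, -0.124,  0.001]), 'force': array([-0.655, -0.726, -0.843]), 'grip_width': np.float64(0.497)}
[np.float64(439.9815589855617), np.float64(306.14095081375376), np.float64(57.18402612122836), np.float64(-14.218263401854145)]
blue [ 653.11 -174.84   13.29  106.37   62.69  -22.85    0.  ]
blue [6.6221e+02 4.4200e+00 1.3140e+01 1.0522e+02 6.2120e+01 2.5700e+00
 3.1000e-01]
blue [667.52 173.98  12.94 105.5   61.13   6.23   0.  ]
```

View pics/c.png

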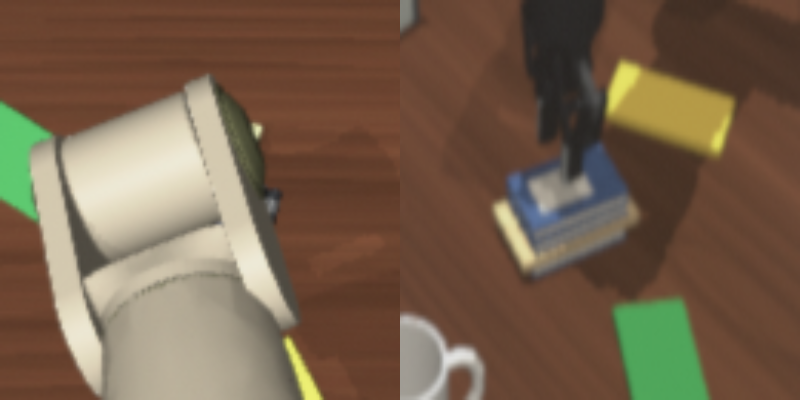

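The travel stopped 10 mm short, so one finger landed on top of the book. I'll back off and re-measure, and from now on verify before each descent.

step_arm(plan="0 0 -10 0 100; 0 0 -10 0 100; 0 15 -12 0 100; 0 15 -12 0 100; 0 15 -12 0 100; 0 15 -12 0 100; 0 15 -12 0 100")

```text
time_s: 4.85
eef_pos: [403.1, 160.6, 176.1]
ee_rot: [0.0, 0.992, -0.125, -0.0]
force: [0.3, -0.8, -0.0]
grip_width: 1.002
```

Run:
```python
from h import *
print(pose())
im,d,b=look(kinds=("blue","wood")); save("d.png",im)
```

```text
[np.float64(403.06785999780607), np.float64(160.59797510432057), np.float64(176.05462517010724), np.float64(-14.321639400412169)]
blue [ 4.3797e+02  3.1615e+02  4.4810e+01  1.0272e+02  6.4100e+01 -1.5070e+01
  3.2000e-01]
blue [ 653.07 -174.8    13.46  106.36   62.68  -22.85    0.  ]
blue [6.6211e+02 4.4900e+00 1.3310e+01 1.0513e+02 6.2220e+01 2.6000e+00
 3.1000e-01]
blue [667.49 173.97  13.06 105.49  61.12   6.23   0.  ]
```

Run:
```python
from h import *
plan([(438,316.5,110,-14.6,100,5)])
```

```text
-0.4 -15.9 6.6 0.4 100; -0.4 -15.9 6.6 0.4 100; -0.4 -15.9 6.6 0.4 100; -0.4 -15.9 6.6 0.4 100; -0.4 -15.9 6.6 0.4 100; -0.4 -15.9 6.6 0.4 100; -0.4 -15.9 6.6 0.4 100; -0.4 -15.9 6.6 0.4 100; -0.4 -15.9 6.6 0.4 100
end [438.  316.5 110.  -14.6]
```

step_arm(plan="-0.4 -15.9 6.6 0.4 100; -0.4 -15.9 6.6 0.4 100; -0.4 -15.9 6.6 0.4 100; -0.4 -15.9 6.6 0.4 100; -0.4 -15.9 6.6 0.4 100; -0.4 -15.9 6.6 0.4 100; -0.4 -15.9 6.6 0.4 100; -0.4 -15.9 6.6 0.4 100; -0.4 -15.9 6.6 0.4 100")

```text
time_s: 5.8
eef_pos: [438.3, 316.2, 110.9]
ee_rot: [-0.0, 0.992, -0.127, 0.0]
force: [0.0, -0.4, -0.4]
grip_width: 1.0
```

step_arm(plan="0 0 8.5 0 100; 0 0 8.5 0 100; 0 0 8.5 0 100; 0 0 8.5 0 100; 0 0 8.5 0 55; 0 0 8.5 0 55; 0 0 8.5 0 55; 0 0 8.5 0 55; 0 0 8.5 0 55")

```text
time_s: 6.7
eef_pos: [439.3, 317.2, 27.7]
ee_rot: [-0.001, 0.992, -0.127, 0.002]
force: [-0.8, -1.1, 7.2]
grip_width: 0.714
```

step_arm(plan="0 0 -3 0 55; 0 0 -3 0 55; 0 0 -3 0 55")

```text
time_s: 7.0
eef_pos: [438.5, 316.9, 56.4]
ee_rot: [-0.001, 0.992, -0.127, 0.001]
force: [-0.4, -0.7, -1.3]
grip_width: 0.71
```

Run:
```python
from h import *
state()
im,d=cams.capture("scene"); s=im[230:330,310:450]
save("e.png",cv2.resize(s,(560,400),interpolation=cv2.INTER_CUBIC))
```

```text
{'time_s': np.float64(7.0), 'joints': array([0.409, 0.547, 1.649, 0.   , 0.943, 2.234]), 'eef_pos': array([438.532, 316.882,  56.431]), 'ee_rot': array([-0.001,  0.992, -0.127,  0.001]), 'force': array([-0.43 , -0.716, -1.281]), 'grip_width': np.float64(0.71)}
```

View pics/e.png

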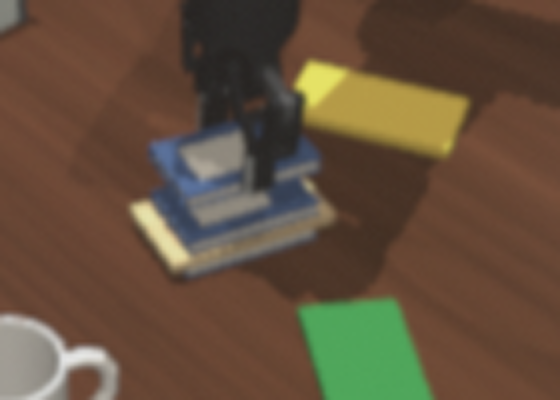

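Run:
```python
from h import *
plan([(438,316.5,110,-14.6,55,0),(440,165,110,-14.6,55,4)])
plan([(440,165,1,-14.6,55,3),(440,165,1,-14.6,100,3)],[440,165,110,-14.6])
plan([(440,165,90,-14.6,100,0),(438,316.5,110,-14.6,100,4)],[440,165,1,-14.6])
```

```text
-0 0 -5.4 0 55; -0 0 -5.4 0 55; 4 14.6 -5.4 0 55; 4 14.6 -5.4 0 55; 4 14.6 -5.4 0 55; 4 14.6 -5.4 0 55; 4 14.6 -5.4 0 55; 4 14.6 -5.4 0 55; 4 14.6 -5.4 0 55; 4 14.6 -5.4 0 55
end [440.  165.  110.  -14.6]
0 0 10.9 0 55; 0 0 10.9 0 55; 0 0 10.9 0 55; 0 0 10.9 0 55; 0 0 10.9 0 55; 0 0 10.9 0 55; 0 0 10.9 0 100; 0 0 10.9 0 100; 0 0 10.9 0 100; 0 0 10.9 0 100
end [440.  165.    1.  -14.6]
0 0 -8.9 0 100; 0 0 -8.9 0 100; -4 -14.6 -10.9 0 100; -4 -14.6 -10.9 0 100; -4 -14.6 -10.9 0 100; -4 -14.6 -10.9 0 100; -4 -14.6 -10.9 0 100; -4 -14.6 -10.9 0 100; -4 -14.6 -10.9 0 100; -4 -14.6 -10.9 0 100
end [438.  316.5 110.  -14.6]
```

step_arm(plan="0 0 -5.4 0 55; 0 0 -5.4 0 55; 4 14.6 -5.4 0 55; 4 14.6 -5.4 0 55; 4 14.6 -5.4 0 55; 4 14.6 -5.4 0 55; 4 14.6 -5.4 0 55; 4 14.6 -5.4 0 55; 4 14.6 -5.4 0 55; 4 14.6 -5.4 0 55")

```text
time_s: 8.05
eef_pos: [439.9, 166.2, 109.2]
ee_rot: [-0.0, 0.992, -0.126, -0.0]
force: [0.3, -0.3, -0.4]
grip_width: 0.719
```

step_arm(plan="0 0 10.9 0 55; 0 0 10.9 0 55; 0 0 10.9 0 55; 0 0 10.9 0 55; 0 0 10.9 0 55; 0 0 10.9 0 55; 0 0 10.9 0 100; 0 0 10.9 0 100; 0 0 10.9 0 100; 0 0 10.9 0 100")

```text
time_s: 9.05
eef_pos: [440.3, 165.3, 0.7]
ee_rot: [-0.0, 0.992, -0.127, 0.0]
force: [0.6, -0.2, -0.5]
grip_width: 1.002
```

step_arm(plan="0 0 -8.9 0 100; 0 0 -8.9 0 100; 0 0 -13 0 100")

```text
time_s: 9.35
eef_pos: [439.8, 165.3, 131.9]
ee_rot: [0.0, 0.992, -0.127, -0.0]
force: [0.6, 0.8, 0.0]
grip_width: 0.999
```

Run:
```python
from h import *
print(pose())
im,d,b=look(kinds=("blue","wood")); save("f.png",im)
plan([(438,316.5,110,-14.6,100,5)])
```

```text
[np.float64(439.77301614991285), np.float64(165.25991617800543), np.float64(131.91719568729795), np.float64(-14.560733403005907)]
blue [ 4.3683e+02  3.1666e+02  3.2800e+01  1.0158e+02  6.1500e+01 -1.4850e+01
  3.3000e-01]
blue [ 653.09 -174.83   13.34  106.37   62.69  -22.85    0.  ]
blue [6.6218e+02 4.4300e+00 1.3300e+01 1.0521e+02 6.2110e+01 2.5700e+00
 3.1000e-01]
blue [667.36 173.96  13.05 105.75  61.12   6.23   0.  ]
-4.2 -14.5 2.8 0.1 100; -4.2 -14.5 2.8 0.1 100; -4.2 -14.5 2.8 0.1 100; -4.2 -14.5 2.8 0.1 100; -4.2 -14.5 2.8 0.1 100; -4.2 -14.5 2.8 0.1 100; -4.2 -14.5 2.8 0.1 100; -4.2 -14.5 2.8 0.1 100; -4.2 -14.5 2.8 0.1 100
end [438.  316.5 110.  -14.6]
```

step_arm(plan="-4.2 -14.5 2.2 0 100; -4.2 -14.5 2.2 0 100; -4.2 -14.5 2.2 0 100; -4.2 -14.5 2.2 0 100; -4.2 -14.5 2.2 0 100; -4.2 -14.5 2.2 0 100; -4.2 -14.5 2.2 0 100; -4.2 -14.5 2.2 0 100")

```text
time_s: 10.2
eef_pos: [436.3, 315.3, 108.7]
ee_rot: [-0.0, 0.992, -0.128, 0.0]
force: [0.1, -0.9, -0.1]
grip_width: 1.001
```

Run:
```python
from h import *
print(pose())
plan([(437.5,316.6,21,-14.6,100,2),(437.5,316.6,21,-14.6,55,4)])
plan([(438,316.5,100,-14.6,55,0),(440,165,100,-14.6,55,4)],[438,316.5,21,-14.6])
```

```text
[np.float64(436.33786785075944), np.float64(315.2959454836858), np.float64(108.72173290744051), np.float64(-14.651837413809044)]
0.1 -0.2 8.8 -0.1 100; 0.1 -0.2 8.8 -0.1 100; 0.1 -0.2 8.8 -0.1 100; 0.1 -0.2 8.8 -0.1 100; 0.1 -0.2 8.8 -0.1 55; 0.1 -0.2 8.8 -0.1 55; 0.1 -0.2 8.8 -0.1 55; 0.1 -0.2 8.8 -0.1 55; 0.1 -0.2 8.8 -0.1 55
end [437.5 316.6  21.  -14.6]
0 0 -7.9 0 55; 0 0 -7.9 0 55; 4 14.6 -7.9 0 55; 4 14.6 -7.9 0 55; 4 14.6 -7.9 0 55; 4 14.6 -7.9 0 55; 4 14.6 -7.9 0 55; 4 14.6 -7.9 0 55; 4 14.6 -7.9 0 55; 4 14.6 -7.9 0 55
end [440.  165.  100.  -14.6]
```

step_arm(plan="0.1 -0.2 8.8 0 100; 0.1 -0.2 8.8 0 100; 0.1 -0.2 8.8 0 100; 0.1 -0.2 8.8 0 100; 0.1 -0.2 8.8 0 55; 0.1 -0.2 8.8 0 55; 0.1 -0.2 8.8 0 55; 0.1 -0.2 8.8 0 55; 0.1 -0.2 8.8 0 55")

```text
time_s: 11.1
eef_pos: [438.5, 318.3, 22.9]
ee_rot: [-0.001, 0.992, -0.127, 0.002]
force: [-2.0, -2.1, 11.0]
grip_width: 0.709
```

step_arm(plan="0 0 -7.9 0 55; 0 0 -7.9 0 55; 4 14.6 -7.9 0 55; 4 14.6 -7.9 0 55; 4 14.6 -7.9 0 55; 4 14.6 -7.9 0 55; 4 14.6 -7.9 0 55; 4 14.6 -7.9 0 55; 4 14.6 -7.9 0 55; 4 14.6 -7.9 0 55")

```text
time_s: 12.1
eef_pos: [439.3, 167.5, 99.5]
ee_rot: [-0.0, 0.992, -0.126, 0.0]
force: [-0.1, 0.1, -1.7]
grip_width: 0.709
```

Run:
```python
from h import *
state();print(pose())
im,d,b=look(kinds=("blue","wood")); P=cloud("top",d)
m=(abs(P[...,0]-437)<80)&(abs(P[...,1]-317)<60)&(P[...,2]>8)&(P[...,2]<30)
print(m.sum(),cv2.minAreaRect(P[m][:,:2].astype(np.float32)),np.median(P[m][:,2]))
save("g.png",np.hstack([cv2.resize(im[190:310,180:340],(480,360)),cv2.resize(cams.capture("scene")[0][200:320,280:440],(320,240)).repeat(1,0)[:240] if 0 else np.zeros((360,1,3),np.uint8)]))
plan([(440,165,14,-14.6,55,2),(440,165,14,-14.6,100,2)])
```

```text
{'time_s': np.float64(12.1), 'joints': array([0.114, 0.351, 1.826, 0.   , 0.964, 1.937]), 'eef_pos': array([439.283, 167.459,  99.471]), 'ee_rot': array([-0.   ,  0.992, -0.126,  0.   ]), 'force': array([-0.115,  0.135, -1.665]), 'grip_width': np.float64(0.709)}
[np.float64(439.282679798205), np.float64(167.45879929477377), np.float64(99.47104050230365), np.float64(-14.460624627497094)]
blue [ 653.06 -174.79   13.48  106.35   62.68  -22.85    0.  ]
blue [6.6213e+02 4.4800e+00 1.3240e+01 1.0513e+02 6.2220e+01 2.6000e+00
 3.1000e-01]
blue [667.53 173.98  13.06 105.53  60.95   6.01   0.  ]
1319 ((439.78521728515625, 317.46575927734375), (68.9399185180664, 130.01251220703125), 75.71493530273438) 20.0804188899223
0.1 0.2 8.5 0.1 55; 0.1 0.2 8.5 0.1 55; 0.1 0.2 8.5 0.1 55; 0.1 0.2 8.5 0.1 55; 0.1 0.2 8.5 0.1 100; 0.1 0.2 8.5 0.1 100; 0.1 0.2 8.5 0.1 100
end [440.  165.   14.  -14.6]
```

View pics/g.png

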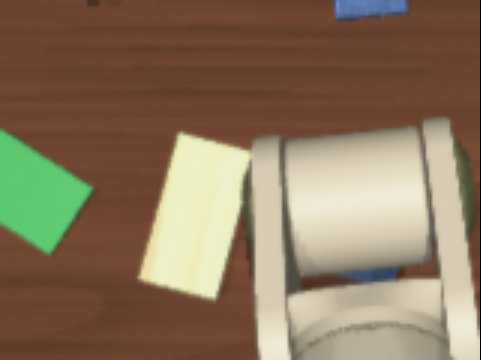

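step_arm(plan="0 0.2 8.5 0 55; 0 0.2 8.5 0 55; 0 0.2 8.5 0 55; 0 0.2 8.5 0 55; 0 0.2 8.5 0 100; 0 0.2 8.5 0 100; 0 0.2 8.5 0 100; 0 0.2 -0.5 0 100; 0 0.2 -0.5 0 100; 0 0.2 -0.5 0 100")

```text
time_s: 13.15
eef_pos: [441.5, 165.0, 109.4]
ee_rot: [-0.001, 0.992, -0.127, 0.005]
force: [0.4, 0.8, -0.3]
grip_width: 0.999
```

Run:
```python
from h import *
print(pose())
plan([(440,317.5,100,-14.4,100,4)])
plan([(440,317.5,10,-14.4,100,2),(440,317.5,10,-14.4,60,4)],[440,317.5,100,-14.4])
```

```text
[np.float64(441.4683726504128), np.float64(164.9939151836752), np.float64(109.42273091381256), np.float64(-14.545290710921018)]
-4 -14.7 0.9 -0.1 100; -4 -14.7 0.9 -0.1 100; -4 -14.7 0.9 -0.1 100; -4 -14.7 0.9 -0.1 100; -4 -14.7 0.9 -0.1 100; -4 -14.7 0.9 -0.1 100; -4 -14.7 0.9 -0.1 100; -4 -14.7 0.9 -0.1 100
end [440.  317.5 100.  -14.4]
0 0 9 0 100; 0 0 9 0 100; 0 0 9 0 100; 0 0 9 0 100; 0 0 9 0 60; 0 0 9 0 60; 0 0 9 0 60; 0 0 9 0 60; 0 0 9 0 60
end [440.  317.5  10.  -14.4]
```

step_arm(plan="-4 -14.7 0.9 0 100; -4 -14.7 0.9 0 100; -4 -14.7 0.9 0 100; -4 -14.7 0.9 0 100; -4 -14.7 0.9 0 100; -4 -14.7 0.9 0 100; -4 -14.7 0.9 0 100; -4 -14.7 0.9 0 100")

```text
time_s: 13.95
eef_pos: [437.5, 316.0, 95.6]
ee_rot: [0.0, 0.992, -0.127, 0.0]
force: [0.3, -0.4, -0.1]
grip_width: 1.0
```

step_arm(plan="0 0 9 0 100; 0 0 9 0 100; 0 0 9 0 100; 0 0 9 0 100; 0 0 9 0 60; 0 0 9 0 60; 0 0 9 0 60; 0 0 9 0 60; 0 0 9 0 60")

```text
time_s: 14.85
eef_pos: [438.6, 317.4, 8.2]
ee_rot: [-0.001, 0.992, -0.127, 0.002]
force: [-1.5, -1.8, 8.9]
grip_width: 0.781
```

Run:
```python
from h import *
state()
plan([(440,317.5,150,-14.4,60,0),(461,-328,150,0,60,4)])
```

```text
{'time_s': np.float64(14.85), 'joints': array([ 0.41 ,  0.625,  1.674, -0.   ,  0.838,  2.235]), 'eef_pos': array([438.55 , 317.404,   8.225]), 'ee_rot': array([-0.001,  0.992, -0.127,  0.002]), 'force': array([-1.486, -1.781,  8.907]), 'grip_width': np.float64(0.781)}
0.1 -0 -14.2 -0.2 60; 0.1 -0 -14.2 -0.2 60; 0.1 -0 -14.2 -0.2 60; 18.4 61.9 -14.2 -14.6 60; 18.4 61.9 -14.2 -14.6 60; 18.4 61.9 -14.2 -14.6 60; 18.4 61.9 -14.2 -14.6 60; 18.4 61.9 -14.2 -14.6 60; 18.4 61.9 -14.2 -14.6 60; 18.4 61.9 -14.2 -14.6 60
4.4 29.3 -0 -6.6 60; 4.4 29.3 -0 -6.6 60; 4.4 29.3 -0 -6.6 60; 4.4 29.3 -0 -6.6 60; 4.4 29.3 -0 -6.6 60; 4.4 29.3 -0 -6.6 60; 4.4 29.3 -0 -6.6 60; 4.4 29.3 -0 -6.6 60; 4.4 29.3 -0 -6.6 60; 4.4 29.3 -0 -6.6 60
end [ 461. -328.  150.    0.]
```

step_arm(plan="0 0 -14 0 60; 0 0 -14 0 60; 0 0 -14 0 60; 18.4 61.9 -14 -14.5 60; 18.4 61.9 -14 -14.5 60; 18.4 61.9 -14 -14.5 60; 18.4 61.9 -14 -14.5 60; 18.4 61.9 -14 -14.5 60; 18.4 61.9 -14 -14.5 60; 18.4 61.9 -14 -14.5 60")

```text
time_s: 15.85
eef_pos: [449.4, -30.5, 147.2]
ee_rot: [0.001, 1.0, -0.001, 0.002]
force: [1.4, -0.5, -0.6]
grip_width: 0.775
```

Run:
```python
from h import *
state()
look()
plan([(461,-328,150,0,60,2)])
```

```text
{'time_s': np.float64(15.85), 'joints': array([-0.329,  0.24 ,  1.832,  0.   ,  1.067,  1.243]), 'eef_pos': array([449.359, -30.476, 147.209]), 'ee_rot': array([ 0.001,  1.   , -0.001,  0.002]), 'force': array([ 1.443, -0.497, -0.608]), 'grip_width': np.float64(0.775)}
blue [ 4.3875e+02  1.6336e+02  2.4850e+01  1.0587e+02  6.2580e+01 -1.4410e+01
  3.1000e-01]
blue [ 4.3866e+02  3.1711e+02  1.2900e+01  1.0438e+02  6.2670e+01 -1.4660e+01
  3.1000e-01]
blue [ 653.1  -174.83   13.32  106.37   62.69  -22.85    0.  ]
blue [6.6218e+02 4.4900e+00 1.3250e+01 1.0523e+02 6.2220e+01 2.6000e+00
 3.1000e-01]
blue [667.66 173.99  12.93 105.76  61.13   6.23   0.  ]
1.3 29.1 -0.3 -0.3 60; 1.3 29.1 -0.3 -0.3 60; 1.3 29.1 -0.3 -0.3 60; 1.3 29.1 -0.3 -0.3 60; 1.3 29.1 -0.3 -0.3 60; 1.3 29.1 -0.3 -0.3 60; 1.3 29.1 -0.3 -0.3 60; 1.3 29.1 -0.3 -0.3 60
end [ 461. -328.  150.    0.]
```

step_arm(plan="1.2 29.8 0 0 60; 1.2 29.8 0 0 60; 1.2 29.8 0 0 60; 1.2 29.8 0 0 60; 1.2 29.8 0 0 60; 1.2 29.8 0 0 60; 1.2 29.8 0 0 60; 1.2 29.8 0 0 60; 1.2 29.8 0 0 60")

```text
time_s: 16.8
eef_pos: [461.2, -325.5, 146.3]
ee_rot: [0.0, 1.0, -0.0, 0.0]
force: [-0.3, -0.4, -0.5]
grip_width: 0.776
```

step_arm(plan="0 0 5 0 60; 0 0 10 0 60; 0 0 14.3 0 60; 0 0 14.3 0 60; 0 0 14.3 0 60; 0 0 14.3 0 100; 0 0 14.3 0 100; 0 0 14.3 0 100; 0 0 4 0 100; 0 0 4 0 100")

```text
time_s: 17.8
eef_pos: [460.4, -325.7, 103.1]
ee_rot: [-0.001, 1.0, -0.001, -0.001]
force: [1.1, -0.1, 0.4]
grip_width: 1.002
```

Run:
```python
from h import *
state()
plan([(600,-240,140,-10,100,0),(653,-175,120,-22.85,100,4)])
```

```text
{'time_s': np.float64(17.8), 'joints': array([-0.823,  0.527,  1.536,  0.   ,  1.081,  0.748]), 'eef_pos': array([ 460.418, -325.72 ,  103.14 ]), 'ee_rot': array([-0.001,  1.   , -0.001, -0.001]), 'force': array([ 1.067, -0.092,  0.394]), 'grip_width': np.float64(1.002)}
13.9 -8.6 -3.7 9.9 100; 13.9 -8.6 -3.7 9.9 100; 13.9 -8.6 -3.7 9.9 100; 13.9 -8.6 -3.7 9.9 100; 19.2 -15.1 -1.7 22.8 100; 19.2 -15.1 -1.7 22.8 100; 19.2 -15.1 -1.7 22.8 100; 19.2 -15.1 -1.7 22.8 100; 19.2 -15.1 -1.7 22.8 100; 19.2 -15.1 -1.7 22.8 100
end [ 653.  -175.   120.   -22.8]
```

step_arm(plan="13.9 -8.6 -3.7 10 100; 13.9 -8.6 -3.7 10 100; 13.9 -8.6 -3.7 10 100; 13.9 -8.6 -3.7 10 100; 19.7 -14.9 0 22.8 100; 19.7 -14.9 0 22.8 100; 19.7 -14.9 0 22.8 100; 19.7 -14.9 0 22.8 100; 19.7 -14.9 0 22.8 100; 19.7 -14.9 0 22.8 100")

```text
time_s: 18.8
eef_pos: [657.9, -178.8, 103.4]
ee_rot: [0.0, 0.98, -0.199, 0.001]
force: [0.3, -0.2, -0.4]
grip_width: 0.999
```

Run:
```python
from h import *
state()
look()
plan([(657.7,-176.8,50,-22.85,100,1),(657.7,-176.8,1,-22.85,100,2),(657.7,-176.8,1,-22.85,50,4)])
```

```text
{'time_s': np.float64(18.8), 'joints': array([-0.437,  0.768,  1.113, -0.   ,  1.26 ,  1.534]), 'eef_pos': array([ 657.858, -178.771,  103.405]), 'ee_rot': array([ 0.   ,  0.98 , -0.199,  0.001]), 'force': array([ 0.331, -0.186, -0.384]), 'grip_width': np.float64(0.999)}
blue [438.47 163.42  25.05 105.96  61.83 -15.39   0.  ]
blue [ 4.3866e+02  3.1711e+02  1.2890e+01  1.0438e+02  6.2670e+01 -1.4660e+01
  3.1000e-01]
blue [ 653.21 -166.14   13.34   99.82   45.77  -22.87    0.  ]
blue [6.6220e+02 4.4800e+00 1.3150e+01 1.0524e+02 6.2230e+01 2.6000e+00
 3.1000e-01]
blue [667.45 173.97  13.26 105.47  61.11   6.23   0.  ]
-0.1 -0.2 5.3 -0.1 100; -0.1 -0.2 5.3 -0.1 100; -0.1 -0.2 5.3 -0.1 100; -0.1 -0.2 10.2 -0.1 100; -0.1 -0.2 10.2 -0.1 100; -0.1 -0.2 10.2 -0.1 100; -0.1 -0.2 10.2 -0.1 50; -0.1 -0.2 10.2 -0.1 50; -0.1 -0.2 10.2 -0.1 50; -0.1 -0.2 10.2 -0.1 50
0 0 -0 0 50
end [ 657.7 -176.8    1.   -22.8]
```

step_arm(plan="0 -0.2 5.3 0 100; 0 -0.2 10.2 0 100; 0 -0.2 10.2 0 100; 0 -0.2 10.2 0 100; 0 -0.2 10.2 0 50; 0 -0.2 10.2 0 50; 0 -0.2 10.2 0 50; 0 -0.2 10.2 0 50; 0 -0.2 10.2 0 50; 0 -0.2 5 0 50", grip_force=35)

```text
time_s: 19.85
eef_pos: [656.4, -174.8, 46.9]
ee_rot: [-0.001, 0.98, -0.198, -0.005]
force: [-0.1, 0.1, -1.7]
grip_width: 0.704
```

Run:
```python
from h import *
state()
plan([(657.7,-176.8,150,-22.85,50,0),(457,-70,150,90,50,2)])
```

```text
{'time_s': np.float64(19.85), 'joints': array([-0.432,  0.829,  1.157, -0.   ,  1.166,  1.538]), 'eef_pos': array([ 656.367, -174.782,   46.862]), 'ee_rot': array([-0.001,  0.98 , -0.198, -0.005]), 'force': array([-0.119,  0.053, -1.722]), 'grip_width': np.float64(0.704)}
0.2 0.1 -10.3 -0 50; 0.2 0.1 -10.3 -0 50; 0.2 0.1 -10.3 -0 50; -22.4 -1.9 -10.3 -112.9 50; -22.4 -1.9 -10.3 -112.9 50; -22.4 -1.9 -10.3 -112.9 50; -22.4 -1.9 -10.3 -112.9 50; -22.4 -1.9 -10.3 -112.9 50; -22.4 -1.9 -10.3 -112.9 50; -22.4 -1.9 -10.3 -112.9 50
-4.4 -9.6 -0 -52.7 50; -4.4 -9.6 -0 -52.7 50; -4.4 -9.6 -0 -52.7 50; -4.4 -9.6 -0 -52.7 50; -4.4 -9.6 -0 -52.7 50; -4.4 -9.6 -0 -52.7 50; -4.4 -9.6 -0 -52.7 50; -4.4 -9.6 -0 -52.7 50; -4.4 -9.6 -0 -52.7 50
end [457. -70. 150.  90.]
```

step_arm(plan="0 0 -10.3 0 50; 0 0 -10.3 0 50; 0 0 -10.3 0 50; -22.4 -1.9 -10.3 -112.9 50; -22.4 -1.9 -10.3 -112.9 50; -22.4 -1.9 -10.3 -112.9 50; -22.4 -1.9 -10.3 -112.9 50; -22.4 -1.9 -10.3 -112.9 50; -22.4 -1.9 -10.3 -112.9 50; -22.4 -1.9 -10.3 -112.9 50")

```text
time_s: 20.85
eef_pos: [459.8, -71.0, 155.0]
ee_rot: [0.001, 0.946, 0.323, 0.001]
force: [1.3, -0.5, 0.0]
grip_width: 0.706
```

Run:
```python
from h import *
state()
plan([(457,-70,150,90,50,2)])
```

```text
{'time_s': np.float64(20.85), 'joints': array([-0.406,  0.261,  1.781, -0.   ,  1.097,  0.507]), 'eef_pos': array([459.788, -71.029, 154.965]), 'ee_rot': array([0.001, 0.946, 0.323, 0.001]), 'force': array([ 1.267, -0.49 ,  0.035]), 'grip_width': np.float64(0.706)}
-0.2 -0.3 0.5 -52.3 50; -0.2 -0.3 0.5 -52.3 50; -0.2 -0.3 0.5 -52.3 50; -0.2 -0.3 0.5 -52.3 50; -0.2 -0.3 0.5 -52.3 50; -0.2 -0.3 0.5 -52.3 50; -0.2 -0.3 0.5 -52.3 50; -0.2 -0.3 0.5 -52.3 50; -0.2 -0.3 0.5 -52.3 50
end [457. -70. 150.  90.]
```

Next I'll finish the turn to 90° and check it, along with the tray, before the flip.

step_arm(plan="-0.2 -0.3 0.5 -52.3 50; -0.2 -0.3 0.5 -52.3 50; -0.2 -0.3 0.5 -52.3 50; -0.2 -0.3 0.5 -52.3 50; -0.2 -0.3 0.5 -52.3 50; -0.2 -0.3 0.5 -52.3 50; -0.2 -0.3 0.5 -52.3 50; -0.2 -0.3 0.5 -52.3 50; -0.2 -0.3 0.5 -52.3 50")

```text
time_s: 21.75
eef_pos: [456.6, -70.1, 148.8]
ee_rot: [0.0, 0.711, 0.704, 0.0]
force: [-0.3, 0.0, -1.0]
grip_width: 0.706
```

Run:
```python
from h import *
state();print(pose())
im,d=cams.capture("scene"); P=cloud("scene",d)
# fence face/top check and gripped book
hsv=cv2.cvtColor(im,cv2.COLOR_RGB2HSV); m=(cv2.inRange(hsv,(100,70,40),(125,255,255))>0)&(abs(P[...,0]-457)<70)&(P[...,1]>-140)&(P[...,1]<20)&(P[...,2]>80)&(P[...,2]<250)
print("held",m.sum(),P[m].min(0),P[m].max(0))
save("i.png",cv2.resize(im[150:300,200:400],(800,600),interpolation=cv2.INTER_CUBIC))
im,d=cams.capture("top");P=cloud("top",d);m=(cv2.inRange(cv2.cvtColor(im,cv2.COLOR_RGB2HSV),(15,30,150),(30,255,255))>0)&(abs(P[...,1]+328)<110)&(abs(P[...,0]-460)<130)&(P[...,2]<60)
print("board",m.sum(),cv2.minAreaRect(P[m][:,:2].astype(np.float32)),np.median(P[m][:,2]))
```

```text
{'time_s': np.float64(21.75), 'joints': array([-0.407,  0.263,  1.796, -0.   ,  1.082, -0.397]), 'eef_pos': array([456.587, -70.107, 148.82 ]), 'ee_rot': array([0.   , 0.711, 0.704, 0.   ]), 'force': array([-0.278,  0.023, -0.956]), 'grip_width': np.float64(0.706)}
[np.float64(456.5873155726251), np.float64(-70.1071926708871), np.float64(148.81985167172328), np.float64(89.42958424083092)]
held 211 [ 423.87679912 -121.25899202  153.80944411] [500.43932919 -21.65789651 186.19728772]
board 194 ((461.9165344238281, -317.64520263671875), (128.3982391357422, 50.84387969970703), 0.9083423614501953) 12.609861597826722
```

View pics/i.png

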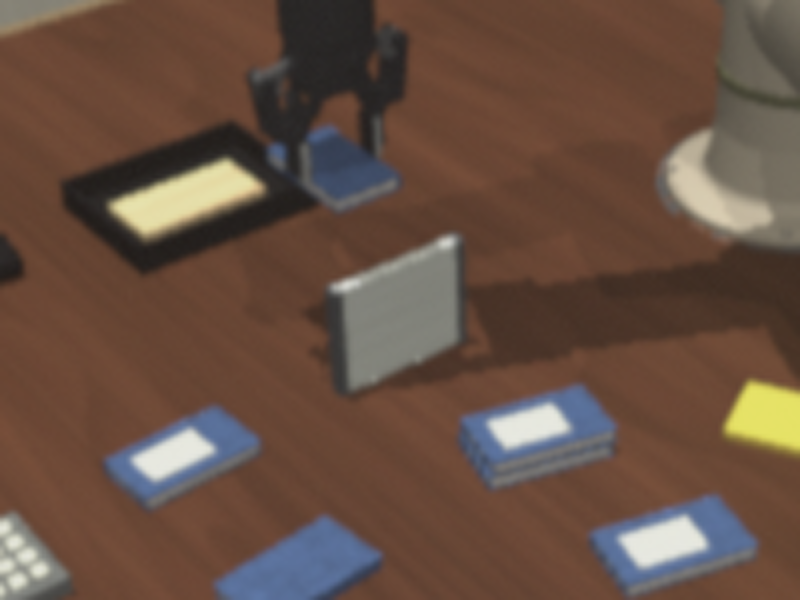

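step_arm(plan="4.9 0 0 0 50; 4.9 0 0 0 50; 4.9 0 3.5 0 50; 4.9 0 5 0 50; 4.9 0 6 0 50; 4.9 0 7 0 50; 4.9 0 8 0 50; 4.9 0 8.9 0 50; 4.9 0 8.9 0 50; 4.9 0 8.9 0 50")

```text
time_s: 22.85
eef_pos: [459.7, -24.4, 61.1]
ee_rot: [0.005, 0.71, 0.704, 0.0]
force: [2.9, -20.8, 4.5]
grip_width: 0.704
```

Run:
```python
from h import *
state()
im,d=cams.capture("scene")
save("j.png",cv2.resize(im[150:300,200:400],(800,600),interpolation=cv2.INTER_CUBIC))
```

```text
{'time_s': np.float64(22.85), 'joints': array([-0.306,  0.395,  1.891, -0.005,  0.847, -0.295]), 'eef_pos': array([459.678, -24.367,  61.084]), 'ee_rot': array([0.005, 0.71 , 0.704, 0.   ]), 'force': array([  2.903, -20.772,   4.52 ]), 'grip_width': np.float64(0.704)}
```

View pics/j.png

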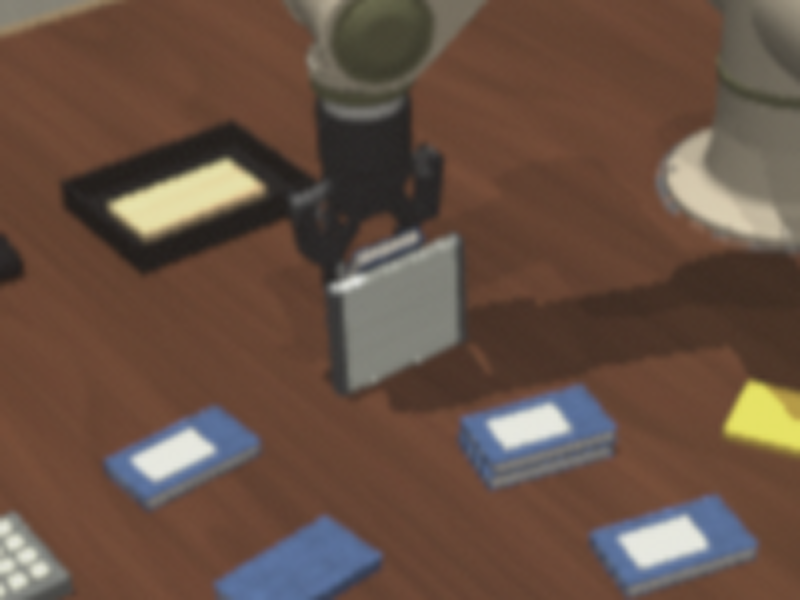

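step_arm(plan="-1.5 0 0 0 50; -1.5 0 -4 0 50; -1.5 0 -8 0 50; -1.5 0 -12 0 50; 4 0 -12 0 50; 9 0 -12 0 50; 10.4 -0.3 -12 0 50; 10.4 -0.3 -12 0 50; 10.4 -0.3 -12 0 50")

```text
time_s: 23.8
eef_pos: [454.7, 82.7, 179.5]
ee_rot: [0.0, 0.71, 0.705, -0.0]
force: [0.8, 0.3, -0.9]
grip_width: 0.704
```

```bash
cat >> h.py <<'E'
def held():
    im,d=cams.capture("scene"); P=cloud("scene",d); s=pose()
    hsv=cv2.cvtColor(im,cv2.COLOR_RGB2HSV)
    m=(cv2.inRange(hsv,(100,70,40),(125,255,255))>0)&(abs(P[...,0]-s[0])<60)&(abs(P[...,1]-s[1])<75)&(P[...,2]>40)&(P[...,2]<s[2]+75)
    q=P[m]-np.array(s[:3]); print("held px",m.sum())
    for lo in range(-80,80,20):
        k=(q[:,2]>=lo)&(q[:,2]<lo+20)
        if k.sum()>5: print("dz",lo+10,"dy",np.round(np.percentile(q[k][:,1],[5,50,95]),1),k.sum())
    return im
E
python3 - <<'E'
from h import *
state(); im=held()
save("k.png",cv2.resize(im[150:330,200:440],(800,600),interpolation=cv2.INTER_CUBIC))
E
```

```text
{'time_s': np.float64(23.8), 'joints': array([-0.074,  0.226,  1.755, -0.   ,  1.16 , -0.067]), 'eef_pos': array([454.654,  82.669, 179.454]), 'ee_rot': array([ 0.   ,  0.71 ,  0.705, -0.   ]), 'force': array([ 0.836,  0.261, -0.853]), 'grip_width': np.float64(0.704)}
held px 7
```

View pics/k.png

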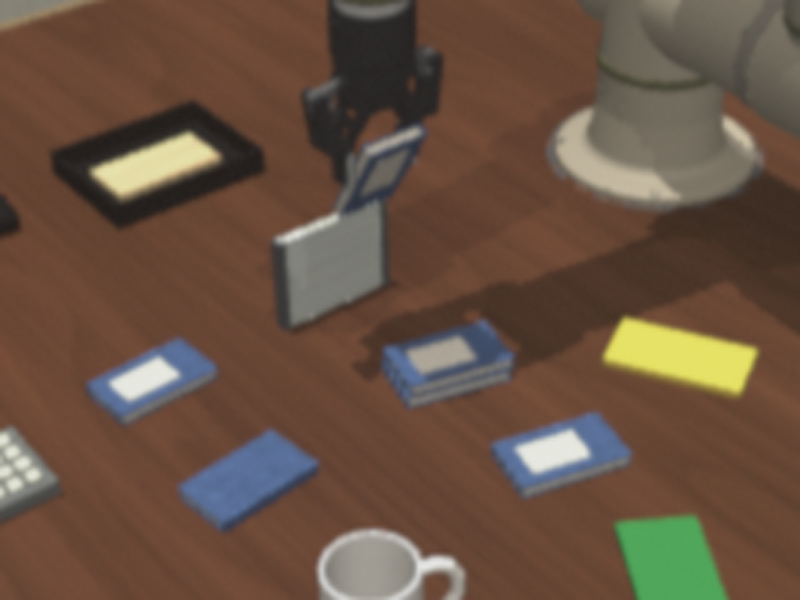

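step_arm(plan="0 0.2 4 0 50; 0 0.2 7 0 50; -4 0.2 7 0 50; -6 0.2 7 0 50; -7.5 0.2 7 0 50; -9 0.2 7 0 50; -10.5 0.2 7 0 50; -12 0.2 7 0 50; -13.5 0.2 7 0 50; -14 0.2 7 0 50")

```text
time_s: 24.85
eef_pos: [455.6, -59.2, 109.5]
ee_rot: [0.0, 0.711, 0.703, -0.0]
force: [0.2, -0.5, -0.2]
grip_width: 0.501
```

Run:
```python
from h import *
state(); print(pose()); im,d=cams.capture("scene")
save("l.png",cv2.resize(im[150:330,200:440],(800,600),interpolation=cv2.INTER_CUBIC))
```

```text
{'time_s': np.float64(24.85), 'joints': array([-0.385,  0.315,  1.847, -0.   ,  0.98 , -0.375]), 'eef_pos': array([455.606, -59.241, 109.519]), 'ee_rot': array([ 0.   ,  0.711,  0.703, -0.   ]), 'force': array([ 0.194, -0.482, -0.235]), 'grip_width': np.float64(0.501)}
[np.float64(455.6059494289823), np.float64(-59.240865744706156), np.float64(109.51855617852459), np.float64(89.41236830082211)]
```

View pics/l.png

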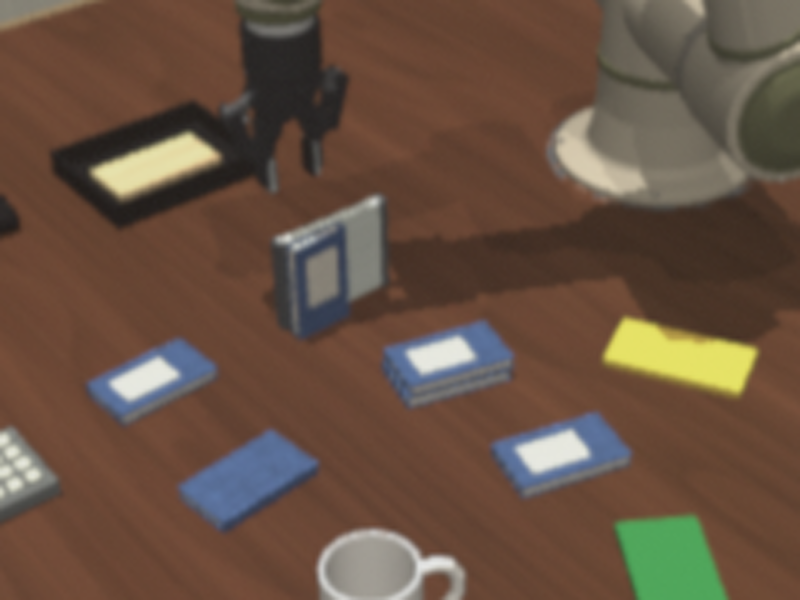

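The book slipped out at the vertical because the lever was too short. It now stands against the fence's +y face at about (318,275), label facing +y. Next I'll measure it so I can regrip it at the top.

Run:
```python
from h import *
for n in("scene","top"):
    im,d=cams.capture(n); P=cloud(n,d); hsv=cv2.cvtColor(im,cv2.COLOR_RGB2HSV)
    m=(cv2.inRange(hsv,(95,40,30),(130,255,255))>0)&(abs(P[...,0]-457)<90)&(P[...,1]>-10)&(P[...,1]<60)
    q=P[m]; print(n,m.sum())
    for lo in range(0,110,15):
        k=(q[:,2]>=lo)&(q[:,2]<lo+15)
        if k.sum()>3: print(lo,"x",np.round(np.percentile(q[k][:,0],[3,97])),"y",np.round(np.percentile(q[k][:,1],[10,50,90])))
    z=(P[...,2]>88)&(abs(P[...,0]-457)<90)&(P[...,1]>-20)&(P[...,1]<60); q=P[z]; print("high",q.min(0),q.max(0))
    if n=="top":
        k=q[(q[:,1]>14)];print("book top",len(k),k.min(0) if len(k) else 0,k.max(0) if len(k) else 0)
```

```text
scene 231
0 x [460. 512.] y [31. 35. 38.]
15 x [457. 512.] y [30. 34. 37.]
30 x [455. 513.] y [32. 34. 37.]
45 x [454. 513.] y [30. 32. 36.]
60 x [458. 512.] y [30. 33. 37.]
75 x [457. 514.] y [29. 32. 34.]
90 x [459. 512.] y [29. 32. 36.]
high [367.08335206 -19.96713488  88.02722836] [519.82425544  44.88303854 500.32139565]
top 132
0 x [456. 486.] y [23. 31. 31.]
15 x [459. 513.] y [29. 31. 32.]
30 x [460. 512.] y [28. 30. 31.]
45 x [456. 513.] y [10. 28. 31.]
60 x [456. 512.] y [10. 26. 31.]
75 x [456. 516.] y [12. 27. 30.]
90 x [457. 514.] y [15. 27. 29.]
105 x [456. 514.] y [15. 24. 27.]
high [367.02390644 -19.98990032  88.07737488] [519.80597386  39.79966171 498.65760755]
book top 787 [367.02390644  14.0136174   88.07737488] [517.12424283  39.79966171 489.9697044 ]
```

Run:
```python
from h import *
plan([(456,-59,170,89.8,100,0),(485,27,170,89.8,100,4)])
plan([(485,27,84,89.8,100,2),(485,27,84,89.8,50,4)],[485,27,170,89.8])
```

```text
-0.2 0.1 -6.1 -0.3 100; -0.2 0.1 -6.1 -0.3 100; 8.5 2.9 -6.1 -0.3 100; 8.5 2.9 -6.1 -0.3 100; 8.5 2.9 -6.1 -0.3 100; 8.5 2.9 -6.1 -0.3 100; 8.5 2.9 -6.1 -0.3 100; 8.5 2.9 -6.1 -0.3 100
end [485.   27.  170.   89.8]
0 0 8.6 0 100; 0 0 8.6 0 100; 0 0 8.6 0 100; 0 0 8.6 0 100; 0 0 8.6 0 50; 0 0 8.6 0 50; 0 0 8.6 0 50; 0 0 8.6 0 50; 0 0 8.6 0 50
end [485.   27.   84.   89.8]
```

step_arm(plan="0 0 -6.1 0 100; 0 0 -6.1 0 100; 8.5 2.9 -6.1 -0.3 100; 8.5 2.9 -6.1 -0.3 100; 8.5 2.9 -6.1 -0.3 100; 8.5 2.9 -6.1 -0.3 100; 8.5 2.9 -6.1 -0.3 100; 8.5 2.9 -6.1 -0.3 100")

```text
time_s: 25.8
eef_pos: [485.0, 27.0, 170.4]
ee_rot: [-0.0, 0.708, 0.706, -0.0]
force: [0.4, -0.0, -0.1]
grip_width: 0.998
```

step_arm(plan="0 0 3 0 100; 0 0 6 0 100; 0 0 8.6 0 100; 0 0 8.6 0 100; 0 0 8.6 0 50; 0 0 8.6 0 50; 0 0 8.6 0 50; 0 0 8.6 0 50; 0 0 8.6 0 50")

```text
time_s: 26.7
eef_pos: [486.1, 27.5, 86.2]
ee_rot: [0.001, 0.708, 0.707, 0.001]
force: [-0.7, -1.1, 7.0]
grip_width: 0.713
```

step_arm(plan="3 0 -1 0 50; 4 0 -4.5 0 50; 4 -2.5 -4.5 0 50; 2 -2.5 -4.5 0 50; 0.5 -2.5 -4.5 0 50; -1 -2.5 -4.5 0 50; -2.5 -2.5 -4.5 0 50; -4 -2.5 -4.5 0 50; -5.5 -2.5 -4.5 0 50; -7 -2.5 -4.5 0 50", grip_force=40)

```text
time_s: 27.7
eef_pos: [460.0, -41.8, 130.2]
ee_rot: [-0.0, 0.708, 0.706, 0.001]
force: [0.7, 5.3, 0.7]
grip_width: 0.705
```

Run:
```python
from h import *
state(); print(pose()); im,d=cams.capture("scene")
save("m.png",cv2.resize(im[150:330,200:440],(800,600),interpolation=cv2.INTER_CUBIC))
```

```text
{'time_s': np.float64(27.7), 'joints': array([-0.346,  0.289,  1.818,  0.002,  1.035, -0.346]), 'eef_pos': array([460.049, -41.802, 130.229]), 'ee_rot': array([-0.   ,  0.708,  0.706,  0.001]), 'force': array([0.734, 5.292, 0.653]), 'grip_width': np.float64(0.705)}
[np.float64(460.0489884322682), np.float64(-41.801740910525496), np.float64(130.22884852512487), np.float64(89.88254840144123)]
```

View pics/m.png

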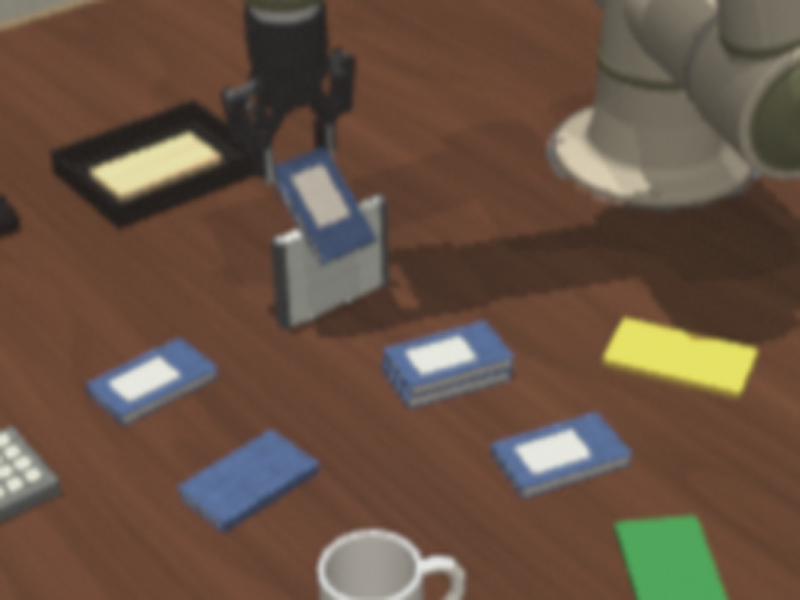

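step_arm(plan="-1.5 0 0 0 50; -3 0 0 0 50; -4.5 0 0 0 50; -6 0 0 0 50; -9 0 0 0 50; -9 0 4 0 50; -9 0 7 0 50; -9 0 9 0 50; -9 0 10 0 50; -9 0 10.5 0 50")

```text
time_s: 28.75
eef_pos: [460.4, -132.9, 24.6]
ee_rot: [0.001, 0.708, 0.707, -0.0]
force: [-1.2, -2.7, 3.6]
grip_width: 0.709
```

Run:
```python
from h import *
state(); print(pose()); im,d=cams.capture("scene")
save("n.png",cv2.resize(im[150:330,200:440],(800,600),interpolation=cv2.INTER_CUBIC))
P=cloud("scene",d); hsv=cv2.cvtColor(im,cv2.COLOR_RGB2HSV)
m=(cv2.inRange(hsv,(95,40,30),(130,255,255))>0)&(abs(P[...,0]-460)<60)&(P[...,1]>-200)&(P[...,1]<0)
q=P[m]; print(m.sum())
for y in range(-160,0,15):
    k=(q[:,1]>y)&(q[:,1]<y+15)
    if k.sum()>3: print(y,np.round(np.percentile(q[k][:,2],[10,50,90])),np.round(np.percentile(q[k][:,0],[3,97])))
```

```text
{'time_s': np.float64(28.75), 'joints': array([-5.260e-01,  4.970e-01,  1.853e+00, -1.000e-03,  7.900e-01,
       -5.240e-01]), 'eef_pos': array([ 460.364, -132.881,   24.649]), 'ee_rot': array([ 0.001,  0.708,  0.707, -0.   ]), 'force': array([-1.186, -2.689,  3.615]), 'grip_width': np.float64(0.709)}
[np.float64(460.36437333801786), np.float64(-132.88116469004865), np.float64(24.648577079856683), np.float64(89.90918891185316)]
119
-130 [41. 45. 47.] [429. 487.]
-115 [37. 43. 47.] [430. 489.]
-100 [32. 37. 40.] [430. 491.]
-85 [27. 29. 33.] [482. 490.]
-70 [20. 24. 27.] [479. 490.]
```

step_arm(plan="0 0 1.2 0 50; 0 0 2.4 0 50; 0 0 2.4 0 50; 0 0 2.4 0 100; 0 0 2.4 0 100; 0 0 2.4 0 100; 0 0 -3 0 100; 0 0 -8 0 100; 0 0 -12 0 100; 0 0 -12 0 100")

```text
time_s: 29.8
eef_pos: [462.1, -133.3, 150.0]
ee_rot: [0.005, 0.708, 0.707, 0.001]
force: [-0.5, 0.1, -0.4]
grip_width: 0.998
```

Run:
```python
from h import *
state(); print(pose()); look()
```

```text
{'time_s': np.float64(29.8), 'joints': array([-0.525,  0.296,  1.748,  0.   ,  1.087, -0.524]), 'eef_pos': array([ 462.081, -133.257,  150.018]), 'ee_rot': array([0.005, 0.708, 0.707, 0.001]), 'force': array([-0.53 ,  0.082, -0.407]), 'grip_width': np.float64(0.998)}
[np.float64(462.08146950104896), np.float64(-133.25744691750498), np.float64(150.01828847966968), np.float64(89.91997665924488)]
blue [ 4.5887e+02 -7.7200e+01  1.3140e+01  1.0238e+02  5.7310e+01 -8.9660e+01
  3.6000e-01]
blue [ 4.3874e+02  1.6335e+02  2.5150e+01  1.0584e+02  6.2570e+01 -1.4410e+01
  3.1000e-01]
blue [ 4.3862e+02  3.1738e+02  1.2780e+01  1.0423e+02  6.2620e+01 -1.5080e+01
  3.1000e-01]
blue [6.6213e+02 4.4800e+00 1.3230e+01 1.0513e+02 6.2220e+01 2.6000e+00
 3.1000e-01]
blue [667.47 173.82  12.97 105.73  61.11   6.05   0.  ]
```

Run:
```python
from h import *
plan([(459,-78,90,90,100,2),(459,-78,1,90,100,2),(459,-78,1,90,50,4)])
```

```text
5.5 -0.2 5.7 -0.1 100; 5.5 -0.2 5.7 -0.1 100; 5.5 -0.2 5.7 -0.1 100; 5.5 -0.2 5.7 -0.1 100; 5.5 -0.2 14.6 -0.1 100; 5.5 -0.2 14.6 -0.1 100; 5.5 -0.2 14.6 -0.1 100; 5.5 -0.2 14.6 -0.1 100; 5.5 -0.2 14.6 -0.1 50; 5.5 -0.2 14.6 -0.1 50
0 0 -0 0 50; 0 0 -0 0 50; 0 0 -0 0 50
end [459. -78.   1.  90.]
```

step_arm(plan="5.5 -0.2 6 0 100; 5.5 -0.2 6 0 100; 5.5 -0.2 6 0 100; 5.5 -0.2 10 0 100; 5.5 -0.2 14.8 0 100; 5.5 -0.2 14.8 0 100; 5.5 -0.2 14.8 0 100; 5.5 -0.2 14.8 0 50; 5.5 -0.2 14.8 0 50; 5.5 -0.2 14.8 0 50")

```text
time_s: 30.85
eef_pos: [459.3, -77.9, -1.1]
ee_rot: [0.002, 0.708, 0.707, 0.001]
force: [-3.1, 0.6, 10.9]
grip_width: 0.71
```

step_arm(plan="0 0 0 0 50; 0 0 0 0 50; 0 0 -5 0 50; 0 0 -10 0 50; 0 0 -14 0 50; 0 0 -14 0 50")

```text
time_s: 31.45
eef_pos: [460.5, -78.2, 142.8]
ee_rot: [0.006, 0.708, 0.707, 0.002]
force: [0.0, -0.4, -0.2]
grip_width: 0.707
```

Run:
```python
from h import *
state()
plan([(438.6,317.2,140,165.1,50,3)])
```

```text
{'time_s': np.float64(31.45), 'joints': array([-0.42 ,  0.276,  1.797,  0.   ,  1.056, -0.418]), 'eef_pos': array([460.487, -78.221, 142.845]), 'ee_rot': array([0.006, 0.708, 0.707, 0.002]), 'force': array([ 0.02 , -0.364, -0.207]), 'grip_width': np.float64(0.707)}
39.5 -2.2 0.3 -75.2 50; 39.5 -2.2 0.3 -75.2 50; 39.5 -2.2 0.3 -75.2 50; 39.5 -2.2 0.3 -75.2 50; 39.5 -2.2 0.3 -75.2 50; 39.5 -2.2 0.3 -75.2 50; 39.5 -2.2 0.3 -75.2 50; 39.5 -2.2 0.3 -75.2 50; 39.5 -2.2 0.3 -75.2 50; 39.5 -2.2 0.3 -75.2 50
0 0 -0 0 50; 0 0 -0 0 50
end [438.6 317.2 140.  165.1]
```

step_arm(plan="39.5 -2.2 0 -75.2 50; 39.5 -2.2 0 -75.2 50; 39.5 -2.2 0 -75.2 50; 39.5 -2.2 0 -75.2 50; 39.5 -2.2 0 -75.2 50; 39.5 -2.2 0 -75.2 50; 39.5 -2.2 0 -75.2 50; 39.5 -2.2 0 -75.2 50; 39.5 -2.2 0 -75.2 50; 39.5 -2.2 0 -75.2 50")

```text
time_s: 32.45
eef_pos: [436.1, 318.6, 136.6]
ee_rot: [0.0, 0.128, 0.992, 0.0]
force: [-0.5, -0.1, -1.7]
grip_width: 0.71
```

step_arm(plan="0 0 0 0 50; 0 0 0 0 50")

```text
time_s: 32.65
eef_pos: [436.9, 317.0, 136.7]
ee_rot: [0.0, 0.131, 0.991, 0.0]
force: [-0.5, 0.3, -1.3]
grip_width: 0.709
```

Run:
```python
from h import *
print(pose())
plan([(438.6,317.2,60,165.1,50,1),(438.6,317.2,14,165.1,50,3),(438.6,317.2,14,165.1,100,2)])
```

```text
[np.float64(436.9132556756758), np.float64(317.0389560094816), np.float64(136.73889745931766), np.float64(164.895187942941)]
-0.2 0.1 7.7 -0.2 50; -0.2 0.1 7.7 -0.2 50; -0.2 0.1 7.7 -0.2 50; -0.2 0.1 12.3 -0.2 50; -0.2 0.1 12.3 -0.2 50; -0.2 0.1 12.3 -0.2 50; -0.2 0.1 12.3 -0.2 50; -0.2 0.1 12.3 -0.2 100; -0.2 0.1 12.3 -0.2 100; -0.2 0.1 12.3 -0.2 100
end [438.6 317.2  14.  165.1]
```

Place it, rise, and head for book d at (667,174), gripping 15 mm off-centre this time.

step_arm(plan="-0.1 0 7.7 0 50; -0.1 0 7.7 0 50; -0.1 0 10 0 50; -0.1 0 12.2 0 50; -0.1 0 12.2 0 50; -0.1 0 12.2 0 50; -0.1 0 12.2 0 100; -0.1 0 12.2 0 100; -0.1 0 12.2 0 100; -0.1 0 8 0 100")

```text
time_s: 33.65
eef_pos: [435.3, 316.4, 53.3]
ee_rot: [-0.004, 0.13, 0.992, -0.002]
force: [0.4, 0.4, 0.9]
grip_width: 1.0
```

step_arm(plan="0 0 -8 0 100; 0 0 -8 0 100; -5 5 -8 0 100; -10 10 -8 0 100; -14 14 -8 0 100; -14 14 -8 0 100; -14 14 -8 0 100")

```text
time_s: 34.35
eef_pos: [611.9, 418.1, 133.8]
ee_rot: [0.0, 0.13, 0.992, 0.0]
force: [-0.8, -0.9, -0.2]
grip_width: 0.998
```

Run:
```python
from h import *
state(); print(pose()); look()
```

```text
{'time_s': np.float64(34.35), 'joints': array([ 0.442,  0.894,  0.799,  0.   ,  1.448, -0.868]), 'eef_pos': array([611.903, 418.071, 133.849]), 'ee_rot': array([0.   , 0.13 , 0.992, 0.   ]), 'force': array([-0.799, -0.875, -0.185]), 'grip_width': np.float64(0.998)}
[np.float64(611.9027801001772), np.float64(418.07074074739677), np.float64(133.84873835653087), np.float64(165.0701509393834)]
blue [ 4.3874e+02  1.6335e+02  2.4940e+01  1.0586e+02  6.2580e+01 -1.4410e+01
  3.1000e-01]
blue [437.22 315.38  24.81 105.01  63.33 -15.18   0.  ]
blue [6.6220e+02 4.4800e+00 1.3160e+01 1.0524e+02 6.2230e+01 2.6000e+00
 3.1000e-01]
blue [667.59 173.98  13.23 105.74  61.12   6.23   0.  ]
```

Run:
```python
from h import *
plan([(652.6,172.4,120,186.1,100,4)])
plan([(652.6,172.4,60,186.1,100,1),(652.6,172.4,0.5,186.1,100,1),(652.6,172.4,.5,186.1,50,4)],[652.6,172.4,120,186.1])
```

```text
-10.4 -22.6 1.4 -21 100; -10.4 -22.6 1.4 -21 100; -10.4 -22.6 1.4 -21 100; -10.4 -22.6 1.4 -21 100; -10.4 -22.6 1.4 -21 100; -10.4 -22.6 1.4 -21 100; -10.4 -22.6 1.4 -21 100; -10.4 -22.6 1.4 -21 100; -10.4 -22.6 1.4 -21 100
end [652.6 172.4 120.  186.1]
0 0 6 0 100; 0 0 6 0 100; 0 0 6 0 100; 0 0 12 0 100; 0 0 12 0 100; 0 0 12 0 100; 0 0 12 0 50; 0 0 12 0 50; 0 0 12 0 50; 0 0 12 0 50
0 0 -0 0 50
end [6.526e+02 1.724e+02 5.000e-01 1.861e+02]
```

step_arm(plan="-10.4 -22.6 0 -21 100; -10.4 -22.6 0 -21 100; -10.4 -22.6 0 -21 100; -10.4 -22.6 0 -21 100; -10.4 -22.6 0 -21 100; -10.4 -22.6 0 -21 100; -10.4 -22.6 0 -21 100; -10.4 -22.6 0 -21 100; -10.4 -22.6 0 -21 100")

```text
time_s: 35.3
eef_pos: [650.7, 173.2, 136.7]
ee_rot: [0.0, -0.054, 0.999, 0.0]
force: [-0.6, 0.1, -1.1]
grip_width: 1.002
```

Run:
```python
from h import *
print(pose()); look()
```

```text
[np.float64(650.653950303834), np.float64(173.23718796568517), np.float64(136.6961353579183), np.float64(-173.78976414068694)]
blue [ 4.3702e+02  3.1499e+02  2.4970e+01  1.0547e+02  6.3280e+01 -1.4860e+01
  3.1000e-01]
blue [6.6216e+02 4.4400e+00 1.3390e+01 1.0520e+02 6.2110e+01 2.5700e+00
 3.2000e-01]
```

step_arm(plan="-0.1 -0.1 6 0 100; -0.1 -0.1 11 0 100; -0.1 -0.1 13.6 0 100; -0.1 -0.1 13.6 0 100; -0.1 -0.1 13.6 0 50; -0.1 -0.1 13.6 0 50; -0.1 -0.1 13.6 0 50; -0.1 -0.1 13.6 0 50; -0.1 -0.1 13.6 0 50; -0.1 -0.1 9 0 50")

```text
time_s: 36.35
eef_pos: [649.9, 170.7, 43.1]
ee_rot: [-0.004, -0.053, 0.999, -0.0]
force: [0.1, 0.0, -1.4]
grip_width: 0.702
```

Run:
```python
from h import *
state(); p=pose(); p[3]%=360; print(p)
plan([(652.6,172.4,160,186.1,50,0),(457,-70,165,90,50,2)],p)
```

```text
{'time_s': np.float64(36.35), 'joints': array([ 0.083,  0.817,  1.189, -0.   ,  1.143, -1.594]), 'eef_pos': array([649.85 , 170.687,  43.141]), 'ee_rot': array([-0.004, -0.053,  0.999, -0.   ]), 'force': array([ 0.124,  0.027, -1.376]), 'grip_width': np.float64(0.702)}
[np.float64(649.850498020554), np.float64(170.68667923385527), np.float64(43.14120750537753), np.float64(186.10293760825888)]
-0.3 0.1 -11.7 0 50; -0.3 0.1 -11.7 0 50; -0.3 0.1 -11.7 0 50; 21.7 -21.9 -12.2 96.1 50; 21.7 -21.9 -12.2 96.1 50; 21.7 -21.9 -12.2 96.1 50; 21.7 -21.9 -12.2 96.1 50; 21.7 -21.9 -12.2 96.1 50; 21.7 -21.9 -12.2 96.1 50; 21.7 -21.9 -12.2 96.1 50
-3 -11.3 -0.2 36 50; -3 -11.3 -0.2 36 50; -3 -11.3 -0.2 36 50; -3 -11.3 -0.2 36 50; -3 -11.3 -0.2 36 50; -3 -11.3 -0.2 36 50; -3 -11.3 -0.2 36 50
end [457. -70. 165.  90.]
```

step_arm(plan="0 0 -11.7 0 50; 0 0 -11.7 0 50; 0 0 -11.7 0 50; 21.7 -21.9 -12.2 96.1 50; 21.7 -21.9 -12.2 96.1 50; 21.7 -21.9 -12.2 96.1 50; 21.7 -21.9 -12.2 96.1 50; 21.7 -21.9 -12.2 96.1 50; 21.7 -21.9 -12.2 96.1 50; 21.7 -21.9 -12.2 96.1 50")

```text
time_s: 37.35
eef_pos: [457.9, -72.8, 170.1]
ee_rot: [0.001, 0.459, 0.889, -0.0]
force: [-0.4, -0.1, -1.2]
grip_width: 0.702
```

Run:
```python
from h import *
p=pose(); p[3]%=360; print(p)
plan([(457,-70,155,90,50,2)],p)
```

```text
[np.float64(457.89624092468347), np.float64(-72.80850285028946), np.float64(170.07719798860842), np.float64(125.3755638351117)]
0.3 0.1 1.5 35.4 50; 0.3 0.1 1.5 35.4 50; 0.3 0.1 1.5 35.4 50; 0.3 0.1 1.5 35.4 50; 0.3 0.1 1.5 35.4 50; 0.3 0.1 1.5 35.4 50; 0.3 0.1 1.5 35.4 50
end [457. -70. 155.  90.]
```

step_arm(plan="0.3 0.1 1.5 35.4 50; 0.3 0.1 1.5 35.4 50; 0.3 0.1 1.5 35.4 50; 0.3 0.1 1.5 35.4 50; 0.3 0.1 1.5 35.4 50; 0.3 0.1 1.5 35.4 50; 0.3 0.1 1.5 35.4 50")

```text
time_s: 38.05
eef_pos: [459.1, -67.0, 153.9]
ee_rot: [0.0, 0.703, 0.711, 0.0]
force: [-0.0, 0.4, -1.7]
grip_width: 0.705
```

step_arm(plan="2.5 0 0 0 50; 4.9 0 0 0 50; 4.9 0 2 0 50; 4.9 0 4 0 50; 4.9 0 5 0 50; 4.9 0 6 0 50; 4.9 0 7 0 50; 4.9 0 8 0 50; 4.9 0 9 0 50; 4.9 0 9 0 50")

```text
time_s: 39.05
eef_pos: [461.5, -21.8, 65.6]
ee_rot: [0.005, 0.703, 0.711, 0.0]
force: [2.2, -23.6, 4.6]
grip_width: 0.702
```

Run:
```python
from h import *
state(); p=pose(); p[3]%=360; print(p)
```

```text
{'time_s': np.float64(39.05), 'joints': array([-0.299,  0.39 ,  1.883, -0.006,  0.86 , -0.306]), 'eef_pos': array([461.457, -21.791,  65.585]), 'ee_rot': array([0.005, 0.703, 0.711, 0.   ]), 'force': array([  2.215, -23.59 ,   4.569]), 'grip_width': np.float64(0.702)}
[np.float64(461.45748764254154), np.float64(-21.79120147717009), np.float64(65.58537434074941), np.float64(90.64913708425722)]
```

step_arm(plan="-1.5 0 0 0 50; -1.5 0 -4 0 50; -1.5 0 -8 0 50; -1.5 0 -12.5 0 50; 3 0 -12.5 0 50; 7 0 -12.5 0 50; 10 0 -12.5 0 50; 10 0 -12.5 0 50; 10 0 -9 0 50; 10 0 -6.5 0 50")

```text
time_s: 40.05
eef_pos: [457.6, 81.6, 127.6]
ee_rot: [0.0, 0.703, 0.711, 0.0]
force: [-0.1, 0.2, -1.4]
grip_width: 0.705
```

Run:
```python
from h import *
p=pose(); p[3]%=360; print(p); im,d=cams.capture("scene")
save("o.png",cv2.resize(im[150:330,200:440],(800,600),interpolation=cv2.INTER_CUBIC))
```

```text
[np.float64(457.5703934870822), np.float64(81.62444829961869), np.float64(127.62043515467894), np.float64(90.61236051197439)]
```

View pics/o.png

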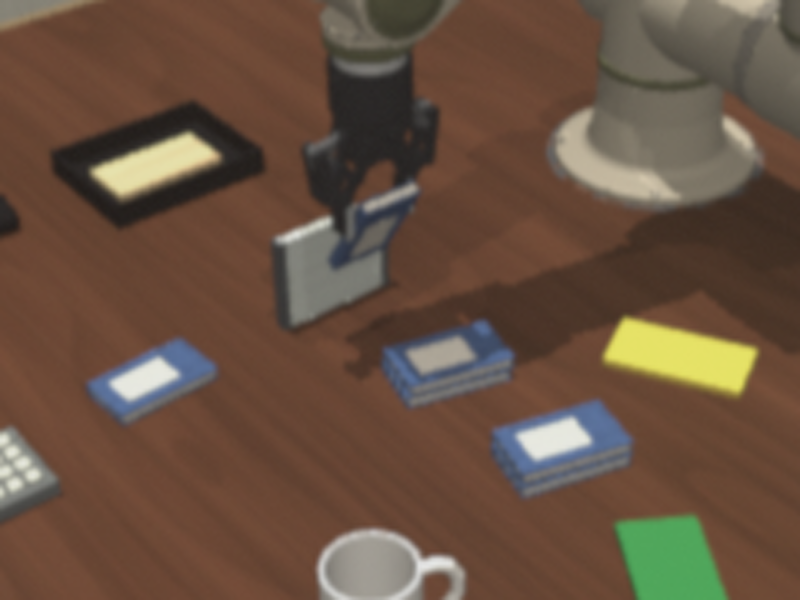

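step_arm(plan="-3 0 0 0 50; -4.2 0 0 0 50; -5.4 0 0 0 50; -6.6 0 0 0 50; -7.8 0 0 0 50; -9 0 0 0 50; -10.2 0 0 0 50; -11 0 0 0 50; -11 0 0 0 50")

```text
time_s: 41.0
eef_pos: [458.7, -29.1, 128.6]
ee_rot: [0.0, 0.704, 0.71, -0.0]
force: [0.1, 0.8, 0.1]
grip_width: 0.501
```

Run:
```python
from h import *
state();p=pose(); p[3]%=360; print(p); im,d=cams.capture("scene")
save("p.png",cv2.resize(im[150:330,200:440],(800,600),interpolation=cv2.INTER_CUBIC))
```

```text
{'time_s': np.float64(41.0), 'joints': array([-0.319,  0.287,  1.826, -0.   ,  1.029, -0.327]), 'eef_pos': array([458.721, -29.111, 128.637]), 'ee_rot': array([ 0.   ,  0.704,  0.71 , -0.   ]), 'force': array([0.129, 0.786, 0.129]), 'grip_width': np.float64(0.501)}
[np.float64(458.7205082933092), np.float64(-29.111390070174636), np.float64(128.637231961213), np.float64(90.4593376902303)]
```

View pics/p.png

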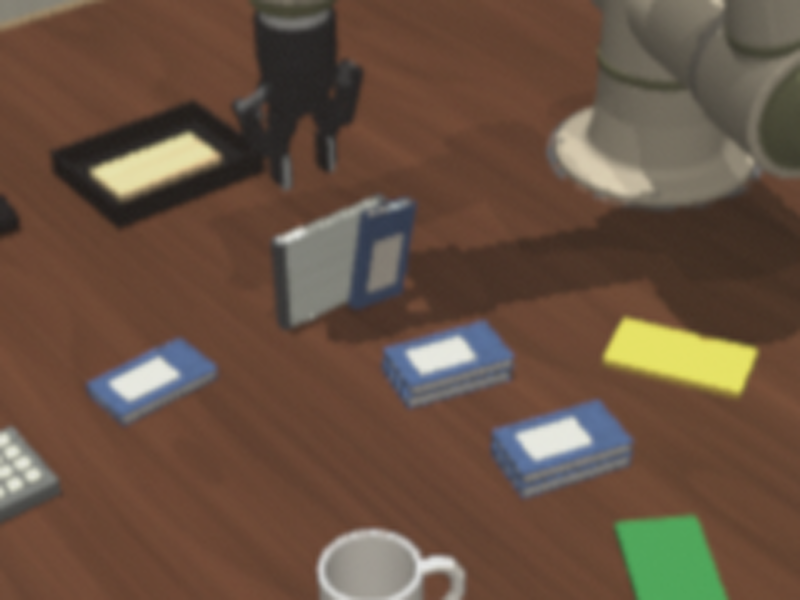

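It slipped again and the book is standing at the fence's near end, about (383,255), label facing +y. The earlier top regrip worked, so I'll repeat it.

Run:
```python
from h import *
for n in("scene","top"):
    im,d=cams.capture(n); P=cloud(n,d); hsv=cv2.cvtColor(im,cv2.COLOR_RGB2HSV)
    m=(cv2.inRange(hsv,(95,40,30),(130,255,255))>0)&(abs(P[...,0]-437)<110)&(P[...,1]>0)&(P[...,1]<70)
    q=P[m]; print(n,m.sum())
    for lo in range(0,120,15):
        k=(q[:,2]>=lo)&(q[:,2]<lo+15)
        if k.sum()>3: print(lo,k.sum(),"x",np.round(np.percentile(q[k][:,0],[3,97])),"y",np.round(np.percentile(q[k][:,1],[10,50,90])))
    k=q[q[:,2]>25]; A=np.c_[k[:,0],k[:,2],np.ones(len(k))]; print("y=ax+bz+c",np.linalg.lstsq(A,k[:,1],rcond=None)[0])
```

```text
scene 242
0 41 x [395. 450.] y [35. 37. 40.]
15 23 x [391. 455.] y [36. 40. 43.]
30 21 x [393. 453.] y [37. 40. 43.]
45 21 x [390. 452.] y [37. 41. 43.]
60 20 x [393. 452.] y [40. 43. 45.]
75 57 x [392. 449.] y [39. 42. 45.]
90 56 x [388. 448.] y [39. 43. 45.]
y=ax+bz+c [2.13773563e-02 5.46360121e-02 2.86157446e+01]
top 52
30 4 x [396. 406.] y [36. 36. 36.]
75 6 x [446. 457.] y [39. 40. 40.]
90 15 x [399. 457.] y [30. 38. 39.]
105 22 x [401. 459.] y [28. 39. 40.]
y=ax+bz+c [ 3.76324266e-02 -2.24091515e-02  2.24525545e+01]
```

Run:
```python
from h import *
plan([(458,-29,170,90.2,100,0),(425,33,170,90.2,100,5)])
```

```text
-0.1 -0.1 -4.2 0.3 100; 6.1 -3.3 -4.2 0.3 100; 6.1 -3.3 -4.2 0.3 100; 6.1 -3.3 -4.2 0.3 100; 6.1 -3.3 -4.2 0.3 100; 6.1 -3.3 -4.2 0.3 100; 6.1 -3.3 -4.2 0.3 100; 6.1 -3.3 -4.2 0.3 100
end [425.   33.  170.   90.2]
```

step_arm(plan="0 0 -4.2 0 100; 6.1 -3.3 -4.2 0.3 100; 6.1 -3.3 -4.2 0.3 100; 6.1 -3.3 -4.2 0.3 100; 6.1 -3.3 -4.2 0.3 100; 6.1 -3.3 -4.2 0.3 100; 6.1 -3.3 -4.2 0.3 100; 6.1 -3.3 -4.2 0.3 100")

```text
time_s: 41.95
eef_pos: [425.3, 32.2, 170.3]
ee_rot: [-0.0, 0.706, 0.708, -0.0]
force: [0.0, 0.3, 0.3]
grip_width: 0.998
```

Run:
```python
from h import *
print(pose()); im,d=cams.capture("scene")
save("q.png",cv2.resize(im[170:290,240:400],(800,600),interpolation=cv2.INTER_CUBIC))
```

```text
[np.float64(425.2749474843532), np.float64(32.24144741805503), np.float64(170.2963391090558), np.float64(90.1922021590728)]
```

View pics/q.png

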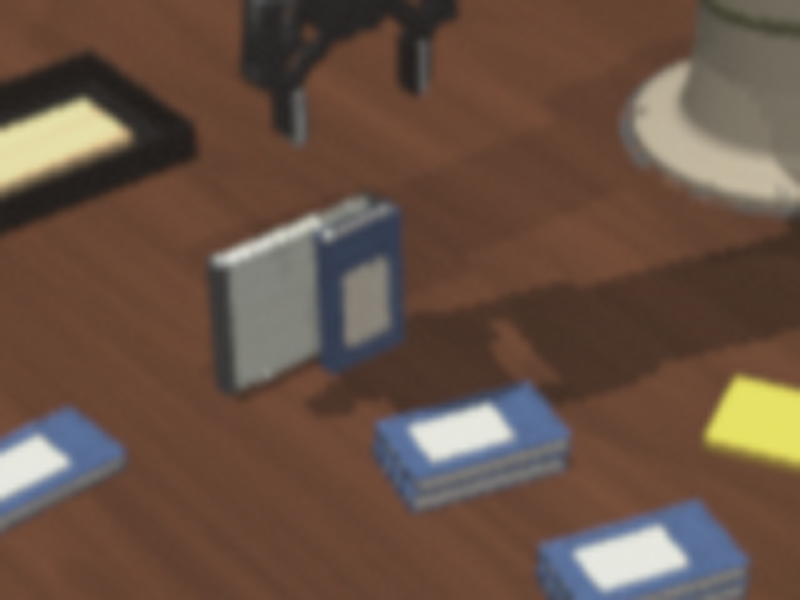

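step_arm(plan="0 0 3 0 100; 0 0 6 0 100; 0 0 8.6 0 100; 0 0 8.6 0 100; 0 0 8.6 0 50; 0 0 8.6 0 50; 0 0 8.6 0 50; 0 0 8.6 0 50; 0 0 8.6 0 50")

```text
time_s: 42.9
eef_pos: [425.8, 32.6, 86.0]
ee_rot: [0.001, 0.706, 0.709, 0.001]
force: [-2.0, -0.7, 6.8]
grip_width: 0.714
```

step_arm(plan="3 0 -1 0 50; 3.5 0 -4.5 0 50; 3.5 3.2 -4.5 0 50; 2 3.2 -4.5 0 50; 0.5 3.2 -4.5 0 50; -1 3.2 -4.5 0 50; -2.5 3.2 -4.5 0 50; -4 3.2 -4.5 0 50; -5.5 3.2 -4.5 0 50; -7 3.2 -4.5 0 50")

```text
time_s: 43.9
eef_pos: [457.3, -36.6, 130.4]
ee_rot: [-0.0, 0.706, 0.709, 0.001]
force: [1.0, 4.8, -0.4]
grip_width: 0.707
```

step_arm(plan="-1.5 0 0 0 50; -3 0 0 0 50; -4.5 0 0 0 50; -6 0 0 0 50; -9 0 0 0 50; -9 0 4 0 50; -9 0 7 0 50; -9 0 9 0 50; -9 0 10 0 50; -9 0 10.5 0 50")

```text
time_s: 44.9
eef_pos: [458.3, -128.0, 24.8]
ee_rot: [0.001, 0.706, 0.709, -0.0]
force: [-0.0, -2.6, 3.3]
grip_width: 0.709
```

Run:
```python
from h import *
state(); print(pose()); im,d=cams.capture("scene")
save("n2.png",cv2.resize(im[150:330,200:440],(800,600),interpolation=cv2.INTER_CUBIC))
P=cloud("scene",d); hsv=cv2.cvtColor(im,cv2.COLOR_RGB2HSV)
m=(cv2.inRange(hsv,(95,40,30),(130,255,255))>0)&(abs(P[...,0]-460)<60)&(P[...,1]>-200)&(P[...,1]<60)
q=P[m]; print(m.sum())
for y in range(-160,60,15):
    k=(q[:,1]>y)&(q[:,1]<y+15)
    if k.sum()>3: print(y,np.round(np.percentile(q[k][:,2],[10,50,90])),np.round(np.percentile(q[k][:,0],[3,97])))
```

```text
{'time_s': np.float64(44.9), 'joints': array([-5.190e-01,  4.910e-01,  1.863e+00, -1.000e-03,  7.860e-01,
       -5.230e-01]), 'eef_pos': array([ 458.257, -127.957,   24.808]), 'ee_rot': array([ 0.001,  0.706,  0.709, -0.   ]), 'force': array([-0.042, -2.605,  3.318]), 'grip_width': np.float64(0.709)}
[np.float64(458.256783814883), np.float64(-127.9571496408922), np.float64(24.808469698922067), np.float64(90.24336016656667)]
167
-130 [45. 47. 47.] [427. 472.]
-115 [40. 44. 49.] [426. 488.]
-100 [35. 40. 43.] [428. 488.]
-85 [28. 32. 37.] [477. 489.]
-70 [18. 25. 29.] [479. 488.]
```

Same as last time, so set it down, regrip it at the centre and carry it to the stack.

step_arm(plan="0 0 1.2 0 50; 0 0 2.4 0 50; 0 0 2.4 0 50; 0 0 2.4 0 100; 0 0 2.4 0 100; 0 0 2.4 0 100; 0 0 -3 0 100; 0 0 -8 0 100; 0 0 -12 0 100; 0 0 -12 0 100")

```text
time_s: 45.95
eef_pos: [459.9, -128.2, 150.0]
ee_rot: [0.005, 0.705, 0.709, 0.001]
force: [0.9, 0.1, -0.7]
grip_width: 0.998
```

Run:
```python
from h import *
print(pose()); b=look()
```

```text
[np.float64(459.91453888518214), np.float64(-128.1664207094755), np.float64(150.0057272975516), np.float64(90.26123854775865)]
blue [ 4.5623e+02 -7.0870e+01  1.3130e+01  1.0454e+02  5.7290e+01 -8.9660e+01
  3.5000e-01]
blue [ 4.3875e+02  1.6335e+02  2.4930e+01  1.0586e+02  6.2580e+01 -1.4410e+01
  3.1000e-01]
blue [ 4.3703e+02  3.1504e+02  2.4630e+01  1.0550e+02  6.3300e+01 -1.4840e+01
  3.1000e-01]
blue [6.6220e+02 4.4800e+00 1.3150e+01 1.0524e+02 6.2230e+01 2.6000e+00
 3.1000e-01]
```

step_arm(plan="5.7 -0.2 6 0 100; 5.7 -0.2 6 0 100; 5.7 -0.2 6 0 100; 5.7 -0.2 10 0 100; 5.7 -0.2 14.8 0 100; 5.7 -0.2 14.8 0 100; 5.7 -0.2 14.8 0 100; 5.7 -0.2 14.8 0 50; 5.7 -0.2 14.8 0 50; 5.7 -0.2 14.8 0 50")

```text
time_s: 47.0
eef_pos: [456.8, -70.8, -1.1]
ee_rot: [0.002, 0.706, 0.709, 0.001]
force: [-1.6, 0.4, 11.5]
grip_width: 0.714
```

step_arm(plan="0 0 0 0 50; 0 0 0 0 50; 0 0 -5 0 50; 0 0 -10 0 50; 0 0 -14 0 50; 0 0 -14 0 50; 0 0 -14 0 50")

```text
time_s: 47.7
eef_pos: [455.6, -70.2, 137.6]
ee_rot: [0.001, 0.706, 0.709, 0.001]
force: [-0.8, 0.6, -2.2]
grip_width: 0.711
```

Run:
```python
from h import *
state()
plan([(437.5,315.8,140,165.1,50,3)])
```

```text
{'time_s': np.float64(47.7), 'joints': array([-0.408,  0.275,  1.814,  0.   ,  1.05 , -0.412]), 'eef_pos': array([455.593, -70.173, 137.623]), 'ee_rot': array([0.001, 0.706, 0.709, 0.001]), 'force': array([-0.834,  0.585, -2.216]), 'grip_width': np.float64(0.711)}
38.6 -1.6 -0.2 -74.9 50; 38.6 -1.6 -0.2 -74.9 50; 38.6 -1.6 -0.2 -74.9 50; 38.6 -1.6 -0.2 -74.9 50; 38.6 -1.6 -0.2 -74.9 50; 38.6 -1.6 -0.2 -74.9 50; 38.6 -1.6 -0.2 -74.9 50; 38.6 -1.6 -0.2 -74.9 50; 38.6 -1.6 -0.2 -74.9 50; 38.6 -1.6 -0.2 -74.9 50
0 0 -0 0 50; 0 0 -0 0 50
end [437.5 315.8 140.  165.1]
```

step_arm(plan="38.6 -1.6 0 -74.9 50; 38.6 -1.6 0 -74.9 50; 38.6 -1.6 0 -74.9 50; 38.6 -1.6 0 -74.9 50; 38.6 -1.6 0 -74.9 50; 38.6 -1.6 0 -74.9 50; 38.6 -1.6 0 -74.9 50; 38.6 -1.6 0 -74.9 50; 38.6 -1.6 0 -74.9 50; 38.6 -1.6 0 -74.9 50")

```text
time_s: 48.7
eef_pos: [436.8, 316.2, 134.9]
ee_rot: [-0.001, 0.128, 0.992, -0.001]
force: [0.8, -0.1, -0.6]
grip_width: 0.71
```

step_arm(plan="0 0 0 0 50; 0 0 0 0 50")

```text
time_s: 48.9
eef_pos: [437.8, 315.0, 136.0]
ee_rot: [-0.0, 0.131, 0.991, -0.0]
force: [0.0, 0.6, -0.1]
grip_width: 0.712
```

step_arm(plan="0 0 6 0 50; 0 0 9 0 50; 0 0 11 0 50; 0 0 11 0 50; 0 0 11 0 50; 0 0 11 0 100; 0 0 11 0 100; 0 0 11 0 100; 0 0 6 0 100; 0 0 2 0 100")

```text
time_s: 49.9
eef_pos: [437.8, 315.7, 118.2]
ee_rot: [-0.0, 0.129, 0.992, -0.0]
force: [0.5, 1.0, 0.2]
grip_width: 1.0
```

step_arm(plan="-4 -14.7 0 0 100; -4 -14.7 0 0 100; -4 -14.7 0 0 100; -4 -14.7 0 0 100; -4 -14.7 0 0 100; -4 -14.7 0 0 100")

```text
time_s: 50.5
eef_pos: [438.9, 164.2, 116.7]
ee_rot: [0.0, 0.129, 0.992, 0.0]
force: [-0.6, 0.3, -0.4]
grip_width: 1.0
```

Run:
```python
from h import *
state(); print(pose()); look()
```

```text
{'time_s': np.float64(50.5), 'joints': array([ 0.107,  0.322,  1.814,  0.   ,  1.006, -1.205]), 'eef_pos': array([438.91 , 164.22 , 116.678]), 'ee_rot': array([0.   , 0.129, 0.992, 0.   ]), 'force': array([-0.645,  0.35 , -0.35 ]), 'grip_width': np.float64(1.0)}
[np.float64(438.9100537325087), np.float64(164.2199639180911), np.float64(116.6781681722003), np.float64(165.1748343261947)]
blue [ 4.3698e+02  3.1347e+02  3.6910e+01  1.0480e+02  6.3260e+01 -1.4860e+01
  3.1000e-01]
blue [6.6221e+02 4.4200e+00 1.3150e+01 1.0522e+02 6.2120e+01 2.5700e+00
 3.1000e-01]
```

step_arm(plan="0 0.1 6 0 100; 0 0.1 9 0 100; 0 0.1 10.4 0 100; 0 0.1 10.4 0 100; 0 0.1 10.4 0 50; 0 0.1 10.4 0 50; 0 0.1 10.4 0 50; 0 0.1 10.4 0 50; 0 0.1 10.4 0 50; 0 0.1 6 0 50")

```text
time_s: 51.55
eef_pos: [436.8, 164.3, 54.4]
ee_rot: [-0.004, 0.129, 0.992, -0.001]
force: [0.7, -0.6, 0.9]
grip_width: 0.707
```

step_arm(plan="0 0 -4 0 50; 0 0 -6 0 50; 4.1 15 -6 0 50; 4.1 15 -6 0 50; 4.1 15 -6 0 50; 4.1 15 -6 0 50; 4.1 15 -6 0 50; 4.1 15 -6 0 50; 4.1 15 -6 0 50")

```text
time_s: 52.45
eef_pos: [438.2, 318.8, 116.8]
ee_rot: [0.0, 0.13, 0.992, 0.0]
force: [0.1, 0.2, -0.8]
grip_width: 0.704
```

Run:
```python
from h import *
state(); print(pose()); look()
plan([(438,318.5,38,165.1,50,0)])
```

```text
{'time_s': np.float64(52.45), 'joints': array([ 0.413,  0.465,  1.596, -0.   ,  1.081, -0.897]), 'eef_pos': array([438.235, 318.773, 116.797]), 'ee_rot': array([0.   , 0.13 , 0.992, 0.   ]), 'force': array([ 0.103,  0.199, -0.814]), 'grip_width': np.float64(0.704)}
[np.float64(438.23514576727564), np.float64(318.7727666051042), np.float64(116.79672843393092), np.float64(165.05029317939912)]
blue [ 4.4062e+02  1.6366e+02  1.2850e+01  1.0363e+02  6.1640e+01 -1.5390e+01
  3.2000e-01]
blue [6.6217e+02 4.4900e+00 1.3270e+01 1.0523e+02 6.2220e+01 2.6000e+00
 3.1000e-01]
0 -0 7.9 -0.1 50; 0 -0 7.9 -0.1 50
end [438.  318.5  38.  165.1]
```

step_arm(plan="0 0 4 0 50; 0 0 7 0 50; 0 0 7.9 0 50; 0 0 7.9 0 50; 0 0 7.9 0 50; 0 0 7.9 0 100; 0 0 7.9 0 100; 0 0 7.9 0 100; 0 0 4 0 100; 0 0 0 0 100")

```text
time_s: 53.5
eef_pos: [437.3, 319.6, 116.8]
ee_rot: [-0.001, 0.129, 0.992, -0.001]
force: [0.1, -0.7, 1.1]
grip_width: 0.999
```

step_arm(plan="-4.2 -15 0 0 100; -4.2 -15 0 0 100; -4.2 -15 0 0 100; -4.2 -15 0 0 100; -4.2 -15 0 0 100; -4.2 -15 0 0 100")

```text
time_s: 54.1
eef_pos: [440.1, 164.9, 116.6]
ee_rot: [0.0, 0.129, 0.992, 0.0]
force: [0.2, -0.1, -0.6]
grip_width: 1.002
```

Run:
```python
from h import *
state(); print(pose()); look()
```

```text
{'time_s': np.float64(54.1), 'joints': array([ 0.108,  0.325,  1.81 ,  0.   ,  1.007, -1.204]), 'eef_pos': array([440.137, 164.899, 116.569]), 'ee_rot': array([0.   , 0.129, 0.992, 0.   ]), 'force': array([ 0.185, -0.126, -0.634]), 'grip_width': np.float64(1.002)}
[np.float64(440.1366067921724), np.float64(164.89911861795116), np.float64(116.5692082389476), np.float64(165.1681967364385)]
blue [ 4.3614e+02  3.1473e+02  4.8650e+01  1.0626e+02  6.7980e+01 -1.4660e+01
  2.9000e-01]
blue [6.6216e+02 4.4500e+00 1.3410e+01 1.0520e+02 6.2110e+01 2.5700e+00
 3.1000e-01]
```

step_arm(plan="0 -0.1 6 0 100; 0 -0.1 9 0 100; 0 -0.1 11.6 0 100; 0 -0.1 11.6 0 100; 0 -0.1 11.6 0 50; 0 -0.1 11.6 0 50; 0 -0.1 11.6 0 50; 0 -0.1 11.6 0 50; 0 -0.1 11.6 0 50; 0 -0.1 7 0 50")

```text
time_s: 55.15
eef_pos: [437.5, 163.1, 44.5]
ee_rot: [-0.004, 0.129, 0.992, -0.001]
force: [0.4, -0.7, 0.1]
grip_width: 0.702
```

step_arm(plan="0 0 -4 0 50; 0 0 -8 0 50; 4.2 14.9 -8 0 50; 4.2 14.9 -8 0 50; 4.2 14.9 -8 0 50; 4.2 14.9 -8 0 50; 4.2 14.9 -8 0 50; 4.2 14.9 -8 0 50; 4.2 14.9 -8 0 50")

```text
time_s: 56.05
eef_pos: [437.7, 316.8, 126.9]
ee_rot: [0.0, 0.13, 0.991, 0.0]
force: [0.3, 0.3, -0.5]
grip_width: 0.702
```

Run:
```python
from h import *
state(); print(pose()); look()
plan([(438,317.5,50,165.1,50,0)])
```

```text
{'time_s': np.float64(56.05), 'joints': array([ 0.41 ,  0.449,  1.59 , -0.   ,  1.101, -0.9  ]), 'eef_pos': array([437.722, 316.85 , 126.878]), 'ee_rot': array([0.   , 0.13 , 0.991, 0.   ]), 'force': array([ 0.337,  0.257, -0.498]), 'grip_width': np.float64(0.702)}
[np.float64(437.72189800723714), np.float64(316.84985209931153), np.float64(126.8782785551619), np.float64(165.0474622558085)]
blue [6.6218e+02 4.4300e+00 1.3290e+01 1.0521e+02 6.2110e+01 2.5700e+00
 3.1000e-01]
-0 0.1 7.7 -0.1 50; -0 0.1 7.7 -0.1 50
end [438.  317.5  50.  165.1]
```

step_arm(plan="0 0.1 4 0 50; 0 0.1 7 0 50; 0 0.1 7.7 0 50; 0 0.1 7.7 0 50; 0 0.1 7.7 0 50; 0 0.1 7.7 0 100; 0 0.1 7.7 0 100; 0 0.1 7.7 0 100; 0 0.1 4 0 100; 0 0.1 -2 0 100")

```text
time_s: 57.1
eef_pos: [436.5, 318.3, 135.7]
ee_rot: [-0.002, 0.129, 0.992, -0.001]
force: [1.6, 0.2, 0.7]
grip_width: 1.002
```

Run:
```python
from h import *
plan([(662.2,4.5,120,182.6,100,2)])
```

```text
-29.9 -24.5 1.6 -17.5 100; -29.9 -24.5 1.6 -17.5 100; -29.9 -24.5 1.6 -17.5 100; -29.9 -24.5 1.6 -17.5 100; -29.9 -24.5 1.6 -17.5 100; -29.9 -24.5 1.6 -17.5 100; -29.9 -24.5 1.6 -17.5 100; -29.9 -24.5 1.6 -17.5 100; -29.9 -24.5 1.6 -17.5 100; -29.9 -24.5 1.6 -17.5 100
end [662.2   4.5 120.  182.6]
```

step_arm(plan="-29.9 -24.5 1.6 -17.5 100; -29.9 -24.5 1.6 -17.5 100; -29.9 -24.5 1.6 -17.5 100; -29.9 -24.5 1.6 -17.5 100; -29.9 -24.5 1.6 -17.5 100; -29.9 -24.5 1.6 -17.5 100; -29.9 -24.5 1.6 -17.5 100; -29.9 -24.5 1.6 -17.5 100; -29.9 -24.5 1.6 -17.5 100; -29.9 -24.5 1.6 -17.5 100")

```text
time_s: 58.1
eef_pos: [663.7, 4.9, 119.9]
ee_rot: [-0.0, -0.022, 1.0, 0.0]
force: [0.3, 0.3, -0.1]
grip_width: 1.0
```

step_arm(plan="0 0 0 0 100; 0 0 0 0 100")

```text
time_s: 58.3
eef_pos: [663.4, 6.8, 120.8]
ee_rot: [0.0, -0.024, 1.0, 0.0]
force: [-0.6, 0.4, -0.9]
grip_width: 0.998
```

Run:
```python
from h import *
p=pose(); p[3]%=360; print(p); look()
r=look("scene")
plan([(662.2,4.5,1,182.6,100,0)],p)
```

```text
[np.float64(663.4302466595881), np.float64(6.768244235937711), np.float64(120.81585381015363), np.float64(182.7318964120815)]
blue [ 4.3632e+02  3.1322e+02  6.0600e+01  1.0570e+02  6.8380e+01 -1.4830e+01
  2.8000e-01]
blue [404.29 329.89  61.44  61.22  33.89  71.51   0.  ]
0.1 -0.2 12 0.1 100; 0.1 -0.2 12 0.1 100; 0.1 -0.2 12 0.1 100
end [662.2   4.5   1.  182.6]
```

step_arm(plan="0.1 -0.2 6 0 100; 0.1 -0.2 10 0 100; 0.1 -0.2 11.9 0 100; 0.1 -0.2 11.9 0 100; 0.1 -0.2 11.9 0 50; 0.1 -0.2 11.9 0 50; 0.1 -0.2 11.9 0 50; 0.1 -0.2 11.9 0 50; 0.1 -0.2 11.9 0 50; 0.1 -0.2 8 0 50")

```text
time_s: 59.4
eef_pos: [660.8, 3.8, 38.0]
ee_rot: [-0.003, -0.023, 1.0, 0.001]
force: [0.3, 0.1, -1.4]
grip_width: 0.696
```

step_arm(plan="0 0 -5 0 50; 0 0 -10 0 50; 0 0 -10 0 50; 0 0 -10 0 50")

```text
time_s: 59.8
eef_pos: [663.5, 3.4, 142.8]
ee_rot: [0.002, -0.023, 1.0, -0.0]
force: [0.4, 0.2, -1.8]
grip_width: 0.702
```

Run:
```python
from h import *
state();p=pose(); p[3]%=360; print(p); look()
plan([(438,317.5,145,165.1,50,2)],p)
```

```text
{'time_s': np.float64(59.8), 'joints': array([-0.171,  0.689,  1.148, -0.   ,  1.301, -1.788]), 'eef_pos': array([663.457,   3.412, 142.751]), 'ee_rot': array([ 0.002, -0.023,  1.   , -0.   ]), 'force': array([ 0.43 ,  0.152, -1.814]), 'grip_width': np.float64(0.702)}
[np.float64(663.4573213762745), np.float64(3.4116907586362695), np.float64(142.75130966130428), np.float64(182.6478936692658)]
blue [ 4.3632e+02  3.1324e+02  6.0480e+01  1.0571e+02  6.8380e+01 -1.4830e+01
  2.8000e-01]
21.1 32.4 -0.2 17.5 50; 21.1 32.4 -0.2 17.5 50; 21.1 32.4 -0.2 17.5 50; 21.1 32.4 -0.2 17.5 50; 21.1 32.4 -0.2 17.5 50; 21.1 32.4 -0.2 17.5 50; 21.1 32.4 -0.2 17.5 50; 21.1 32.4 -0.2 17.5 50; 21.1 32.4 -0.2 17.5 50; 21.1 32.4 -0.2 17.5 50
end [438.  317.5 145.  165.1]
```

step_arm(plan="21.1 32.4 0 17.5 50; 21.1 32.4 0 17.5 50; 21.1 32.4 0 17.5 50; 21.1 32.4 0 17.5 50; 21.1 32.4 0 17.5 50; 21.1 32.4 0 17.5 50; 21.1 32.4 0 17.5 50; 21.1 32.4 0 17.5 50; 21.1 32.4 0 17.5 50; 21.1 32.4 0 17.5 50")

```text
time_s: 60.85
eef_pos: [436.6, 317.4, 139.6]
ee_rot: [-0.001, 0.129, 0.992, -0.001]
force: [0.1, -0.6, -0.9]
grip_width: 0.7
```

step_arm(plan="0 0 0 0 50; 0 0 0 0 50")

```text
time_s: 61.05
eef_pos: [437.8, 316.4, 140.1]
ee_rot: [-0.0, 0.13, 0.991, -0.0]
force: [-0.3, -0.0, -0.7]
grip_width: 0.698
```

Run:
```python
from h import *
p=pose(); print(p)
plan([(438,316.5,62,165.1,50,0)])
```

```text
[np.float64(437.8302404377276), np.float64(316.4075196592523), np.float64(140.09049623856993), np.float64(165.04405886507703)]
-0 0 7.8 -0.1 50; -0 0 7.8 -0.1 50
end [438.  316.5  62.  165.1]
```

step_arm(plan="0 0 4 0 50; 0 0 7 0 50; 0 0 7.8 0 50; 0 0 7.8 0 50; 0 0 7.8 0 50; 0 0 7.8 0 100; 0 0 7.8 0 100; 0 0 7.8 0 100; 0 0 4 0 100; 0 0 -2 0 100")

```text
time_s: 62.05
eef_pos: [436.2, 316.8, 149.8]
ee_rot: [-0.002, 0.129, 0.992, -0.001]
force: [-0.2, 0.3, 0.1]
grip_width: 0.997
```

step_arm(plan="-4 -15 -4 0 100; -8 -25 -4 0 100; -8 -25 -4 0 100; -8 -25 -4 0 100; -8 -25 -4 0 100; -8 -25 -4 0 100; -8 -25 -4 0 100; -8 -25 -4 0 100")

```text
time_s: 62.85
eef_pos: [450.4, 55.5, 190.4]
ee_rot: [-0.0, 0.13, 0.992, 0.0]
force: [-0.5, -0.4, -0.0]
grip_width: 0.996
```

Run:
```python
from h import *
state(); im,d,_=look()
P=cloud("top",d);m=(cv2.inRange(cv2.cvtColor(im,cv2.COLOR_RGB2HSV),(15,30,150),(30,255,255))>0)&(abs(P[...,1]+328)<110)&(abs(P[...,0]-460)<130)&(P[...,2]<60)
print("board",m.sum(),cv2.minAreaRect(P[m][:,:2].astype(np.float32)),np.median(P[m][:,2]))
s,ds=cams.capture("scene"); Q=cloud("scene",ds)
for n,D,PP in(("top",d,P),("scene",ds,Q)):
    for t in("mug","mouse"):
        r=spotter.regions_of(n,t)
        if r: k=r[0]["pixels"]&(D>0); print(n,t,np.median(PP[k],0).round())
# layer centres along the stack's side faces (scene), in the stack frame
hsv=cv2.cvtColor(s,cv2.COLOR_RGB2HSV); a=np.radians(-14.8); 
k=(abs(Q[...,0]-438)<90)&(abs(Q[...,1]-316)<60)&(Q[...,2]>3)
q=Q[k]-[438,316.5,0]; X=q[:,0]*np.cos(a)+q[:,1]*np.sin(a); Y=-q[:,0]*np.sin(a)+q[:,1]*np.cos(a)
for i in range(6):
    z=(q[:,2]>12*i+2)&(q[:,2]<12*i+11); print(i,"maxX %.1f maxY %.1f"%(np.percentile(X[z],95),np.percentile(Y[z],95)),z.sum())
save("z.png",np.hstack([cv2.resize(s[220:330,330:440],(400,400),interpolation=cv2.INTER_CUBIC),cv2.resize(im[150:350,200:400],(400,400))]))
```

```text
{'time_s': np.float64(62.85), 'joints': array([-0.137,  0.196,  1.762,  0.   ,  1.184, -1.448]), 'eef_pos': array([450.404,  55.453, 190.388]), 'ee_rot': array([-0.   ,  0.13 ,  0.992,  0.   ]), 'force': array([-0.512, -0.354, -0.013]), 'grip_width': np.float64(0.996)}
blue [ 4.3607e+02  3.1167e+02  7.2540e+01  1.0458e+02  6.8310e+01 -1.4780e+01
  2.8000e-01]
board 200 ((461.81378173828125, -316.2044982910156), (129.87815856933594, 50.5135612487793), 2.864806890487671) 12.739385810239103
top mug [ 685. -344.   24.]
top mouse [ 684. -344.   24.]
scene mug [698. 409.  57.]
scene mouse [ 690. -329.   22.]
0 maxX 78.2 maxY 56.6 198
1 maxX 50.4 maxY 36.2 103
2 maxX 51.2 maxY 35.4 90
3 maxX 50.5 maxY 36.7 94
4 maxX 50.9 maxY 36.5 105
5 maxX 50.4 maxY 35.0 166
```

View pics/z.png

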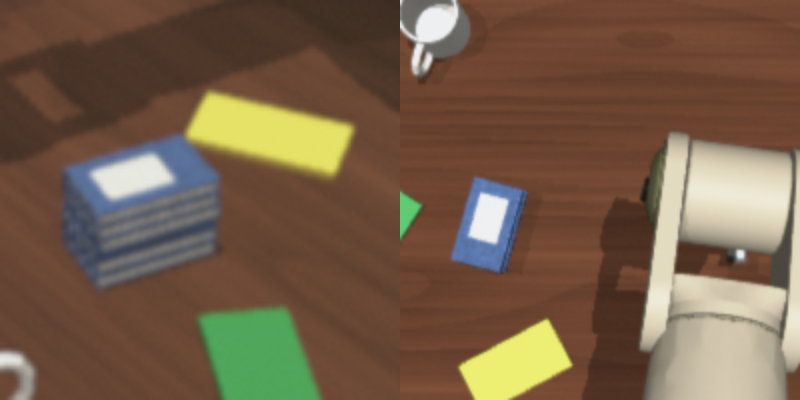

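The left half shows six layers, squared with the label up. The measured top height of 72.5 mm fits six notebooks, and the layer edges agree within 2 mm. Handing in.

```bash
python3 -c "
from rig import workorder; print(workorder.finish_job())"
```

```text
the job is handed in; nothing more can be done
None
```

I've handed in the job at about 63 s of the 210 s allowed. All six notebooks are in one stack on the original bottom one, and the board is in the black tray. The hand-in reports no verdict, so this rests on my own checks.

**What I did:** I set the two upper notebooks aside and laid the board in the tray. I turned both label-down notebooks over at the fence. I put them on the bottom notebook, then the two set-aside ones, then the loose label-up one.

**Last checks:**
- **Stack:** the top is at 72.5 mm (six notebooks make 72 mm). The edges of the upper five layers agree within about 2 mm, at about -14.8°. The desk-level reading for the bottom notebook was unusable. I measured that one at the same angle, about 1–3 mm from the others, before covering it.
- **Labels:** each notebook read label up before or after it was placed, and the top label shows in the final picture.
- **Board:** its top is at 12.7 mm and its centre about 10–14 mm from the tray's, so it lies flat on the floor.
- **Mug and mouse:** the scene camera shows both where they started. The top camera's last "mug" result was really the mouse, so I did not use it.

**What went wrong along the way:**
- On the first descent a finger landed on the stack, with a wrist force of about 94 N at the end of that move (limit 120 N). The stack did not move. I only have readings at the end of each move, so I can't rule out a higher peak or a breach of the 40 N pressing limit.
- Both notebooks slipped from the grip at the vertical during the flip and ended up standing by the fence. I regripped each near its top to finish turning it.
- One move after stacking went the wrong way and came towards the mug, about 40 mm above its rim, without touching it.

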